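# Load the star mould into the hand screw press and screw it down tight

## Robot

A 7-joint arm with a two-finger parallel gripper is mounted at the origin on the work surface. World frame = base frame: x ahead of the robot, y to its left, z up, the work surface at z = 0. Lengths are in mm, angles in rad, forces in N, time in s.
With the tool pointing down it reaches from about 400 to 900 mm from the base axis. Payload 5.6 kg.
Tool frame: the origin (TCP) lies at the very end of the fingers, on their centre line; the grasp point (between the pads) lies 19 mm behind it; x points along the fingers, y is the direction in which the jaws open and shut, and the axes are right-handed (so a half turn about x gives the same grasp; the last joint's range is limited). The gripper opens to 92 mm and grips with 3 to 60 N. Pads are 20 mm wide; open, the fingers measure 128 mm over their backs; the gripper's body (75 mm by 189 mm) begins 69 mm behind the grasp point.
Start: joints at [1.257, 0.468, -0.012, 1.603, 0.006, 1.071, -0.056], TCP at [173.833, -626.332, 179.692] pointing down, gripper open.
Joint ranges: [-2.53, 2.53], [-0.31, 2.02], [-1.57, 1.55], [0.28, 2.44], [-1.29, 4.43], [0.15, 1.84], [-2.92, 2.92]. Speed limits (rad/s): [2.57, 2.57, 3.14, 3.14, 3.14, 3.14, 3.14].

## Interface

Orientations are given as a unit quaternion [x, y, z, w].
In Python, from bench import r, grab_frame, camera_info, workorder gives the robot as it stands.
- The arm moves only by the tool arm_command, never from a script. Its argument "plan" is a list of rows, each an object with "delta_rot": the turn, a rotation vector about the tool's x, y, z in degrees, a list of three; "delta_pos": the shift along the tool's x, y, z in m, a list of three; "claw": the gripper's target within -1 to 1 (fully open at 1, half-way at 0, shut at -1). In form: [{"delta_rot": [ax, ay, az], "delta_pos": [tx, ty, tz], "claw": claw}, ...]. A call has 1 to 12 rows; each row shifts and turns the commanded pose from where the row before left it, along the tool's axes as they then stand; what a row does not reach is not made up. A row lasts 1/12 s, in which the tool goes at most 41.7 mm and 7.16 degrees, less where a joint would pass 70% of its speed; a pose out of reach is approached as far as the arm can. A call with a gripper value outside its range is refused whole. The fingers move at their own pace and stop on an object; the grip force is fixed at half the most. Time passes only in rows, so rows that do not move let the fingers close. It gives the time, the measured TCP pose, the force and the opening at its end, in the units of the state.
- r.state(): the state, without advancing time (a new reading comes with each control period).
- grab_frame(name): name is "side" or "top" or "wrist"; returns the picture (480x640x3 uint8, blue, green, red); there is no depth.
- camera_info(name): a dict with "intrinsics" (3x3 intrinsics, pixels), "D" ([k1, k2, p1, p2, k3] as OpenCV has them; the pictures are not rectified), "rvec" (rotation vector, rad) and "tvec" (3), from world to camera coordinates, as OpenCV has them; the wrist camera has in their place "T_tool_cam" (4x4, takes a point from camera to tool coordinates, whose origin is the TCP and whose axes are the tool frame's). Camera axes: x right, y down, z forward; pixel columns grow to the right and rows downward; lengths in mm; the calibration is good to about 2 mm. A picture is of the moment at which its call begins: read the wrist's pose just before it. camera_info takes no time and is no camera call.
- workorder.hand_in(): hands the job in, once; it reports no verdict.
The state is a dict: "time_s": time; "qpos": joint angles; "joint_velocities": joint speeds; "joint_torque": joint torques, N m; "eef_pos": TCP position; "tcp_rot": TCP orientation; "ft_force": force on the tool from outside, world axes, zero at the start; "moment": the same for the moment, N m; "gripper_width": finger opening in mm.
Only numpy, scipy, OpenCV 4.12 (cv2) and the standard library are available. Lean on these libraries where they do the work, as an engineer would, in place of code of your own. Each camera call takes 0.05 s, during which the arm holds its last target.

## Task

Push the star mould along the bed of the little screw press, in between its two guide rails, until it is fully home against the end stop. Then turn the press's bar handle clockwise (seen from above) until the screw stops tight with the pressing plate down on the mould, and let go. Do not knock the things standing round the press.

Things in the scene. Friction and masses are not known exactly. Their poses are not given: they have to be found in the camera images.
- press: Bench screw press, bolted down. Origin: on the bench surface under the screw's vertical axis; z up; the mould is fed in along +y. Its flat dark steel bed is 160 mm wide (x), runs from y = -310 to +90 mm, and its top is 20 mm above the bench. The guide rails, end stop and frame are given at the points below, in these same axes.
- entry (a point): On the bed's top at x = 0, y = -30 mm of the press, midway between the rails' front ends. The two straight steel guide rails run from here 100 mm along +y to the end stop, 16 mm high above the bed, inner faces 52.5 mm either side of the centre line. Angled lead-ins flare from the rails' front ends to about 73 mm either side, 41 mm before this point.
- stop (a point): On the bed's top at x = 0, y = +70 mm of the press: the middle of the face of the end stop, a steel bar across the bed, 24 mm high.
- boss (a point): Top of the nut boss (54 mm diameter), on the screw axis 148 mm above the bench. The grey C-shaped frame reaches it with an arm 50 mm wide, top 145 mm above the bench, from a column on the -x side of the press (x = -130 to -80 mm, y = -40 to +40 mm). Nothing of the frame is higher; only the screw and handle stand above it.
- home (a point): Point on the bed's top, 20 mm above the bench, at x = 0, y = -30 mm of the press: where the middle of the mould's underside must be when it is fully home. Axes as the press. The mould's front end then touches the stop.
- plate: Steel pressing plate at the lower end of the screw, under the boss, 60 mm diameter, 10 mm thick. Origin: middle of its underside, on the screw axis, 70 to 80 mm above the bench at the start; it sinks 3.2 mm per radian of handle and ends on the mould's raised star, 58 mm above the bench.
- mould: Closed aluminium mould, loose: a block 100 mm (x) by 200 mm (y) by 30 mm high, corners rounded to 12 mm, with a raised five-pointed star, about 80 mm across and 8 mm high, outlined in dark steel, on top 30 mm ahead (+y) of the middle. About 0.7 kg. It lies on the feed end of the bed, +y end towards the screw. Origin: middle of the underside; z up. It slides with a push of 2 to 8 N.
- bar_centre (a point): Middle of the handle bar, on the screw axis. Straight level steel bar along this point's x axis, 150 mm long, 16 mm thick, 22 mm black ball at each end; hub 30 mm in diameter, top 11 mm above the bar's centre line. 187 to 197 mm above the bench at the start, sinks 3.2 mm per rad turned, to 171 mm when tight. Takes 2 to 4 N sideways at 50 mm from the axis.
- handle (a joint): Turn of the handle in rad, growing clockwise seen from above (screwing down). 0 is fully up; it comes to a hard stop, tight, at 8.0. The plate meets a mould that is home at about 6.7 and presses it through a stiff spring from there to the stop. The screw stays where it is left.
- spare_mould: Bystander: loose square grey plastic mould 100 x 100 x 22 mm, with an 8 mm raised star. Origin: middle of the underside.
- glue: Bystander: loose white plastic bottle, 60 mm diameter, 130 mm high. Origin: middle of the underside.
- jar: Bystander: loose clear jar with a white lid, 72 mm diameter, 85 mm high. Origin: middle of the underside.
Things that resemble listed ones, but are neither listed nor needed, are in the scene too. Of the things shaped like the mould, the aluminium one is meant.

How it is judged:
By the outcome, as a careful person would: the job done as asked, in the order asked, and still so for the second after the job is handed in, with the robot touching nothing.
It also fails if it takes over 64 s, if anything falls off the work surface, if the arm or the gripper's body presses on something with over 40 N, if the wrist force passes 120 N, or if a joint passes its speed limit or range.

## Working session

There is one attempt and no reset: what is moved stays moved. The work goes in short steps, Python scripts to look and compute and a tool call to move; the robot and the scene stay as the last step left them, time stands still between calls to the robot, and variables do not carry over. Pictures are saved under pics/ and viewed, and the job is handed in when it is done.

Besides the shell and the picture viewer there is one more tool, called as a command line: name --argument value ..., lists and objects as JSON in quotes. arm_command: Moves the arm, as the interface text tells. Its arguments: {"type":"object","properties":{"plan":{"type":"array","items":{"type":"object","properties":{"delta_rot":{"type":"array","items":{"type":"number"}},"delta_pos":{"type":"array","items":{"type":"number"}},"claw":{"type":"number"}}}}},"required":["plan"]}

```bash
ls; mkdir -p pics
python3 - <<'E'
from bench import r, grab_frame, camera_info
import cv2
for n in ["side","top","wrist"]:
    f=grab_frame(n); cv2.imwrite(f"pics/{n}0.png",f)
    print(n,camera_info(n))
print(r.state())
E
```

```text
pics
side {'intrinsics': array([[599.6980087 ,   0.        , 323.4804106 ],
       [  0.        , 599.6980087 , 227.40744856],
       [  0.        ,   0.        ,   1.        ]]), 'D': array([-0.06550794,  0.        ,  0.        ,  0.        ,  0.        ]), 'rvec': array([ 0.82384086, -2.57943493,  1.10427223]), 'tvec': array([ 407.41944673,  282.57871992, 1111.56241849])}
top {'intrinsics': array([[586.58525289,   0.        , 315.72101261],
       [  0.        , 586.58525289, 242.35689495],
       [  0.        ,   0.        ,   1.        ]]), 'D': array([-0.14815176,  0.        ,  0.        ,  0.        ,  0.        ]), 'rvec': array([ 2.16936812, -2.17422185,  0.07856311]), 'tvec': array([  51.9912947 ,  516.53698082, 1268.8755378 ])}
wrist {'intrinsics': array([[372.68413357,   0.        , 322.88496659],
       [  0.        , 372.68413357, 243.2450696 ],
       [  0.        ,   0.        ,   1.        ]]), 'D': array([-0.07634421,  0.        ,  0.        ,  0.        ,  0.        ]), 'T_tool_cam': array([[ 6.98539289e-04, -2.62011025e-01,  9.65064627e-01,
        -2.04512377e+02]
[... 256 characters left out ...]
)}
{'time_s': 0.15, 'qpos': array([ 1.25698397,  0.46815267, -0.01158388,  1.60340365,  0.00602242,
        1.07143192, -0.05630607]), 'joint_velocities': array([ 0.00148979, -0.00165857, -0.00044317, -0.00012004,  0.00139117,
        0.00117329,  0.00057327]), 'joint_torque': array([ 1.35573409e-03, -5.20949864e+01, -1.20389555e-02, -2.43975914e+01,
       -5.65927173e-02,  1.52456149e-02,  9.08016113e-05]), 'eef_pos': array([ 173.66628416, -625.85062517,  178.977121  ]), 'tcp_rot': array([-0.70052673, -0.09589582,  0.700749  , -0.09495856]), 'ft_force': array([0.41165215, 0.09334237, 0.19124844]), 'moment': array([ 0.02479192, -0.0399286 , -0.02102923]), 'gripper_width': 92.30348424251936}
```

View pics/side0.png

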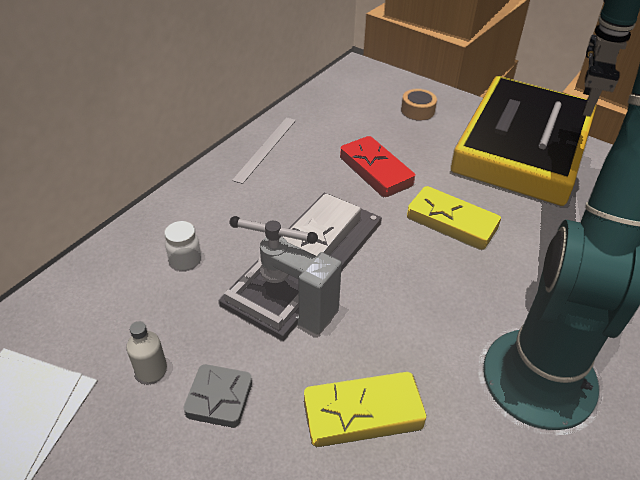

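View pics/top0.png

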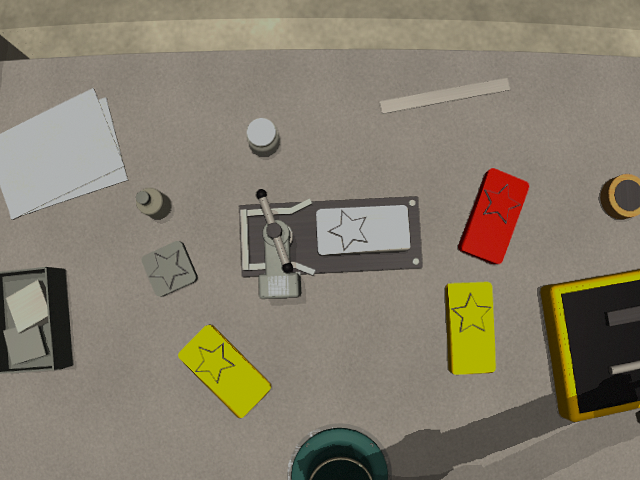

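View pics/wrist0.png

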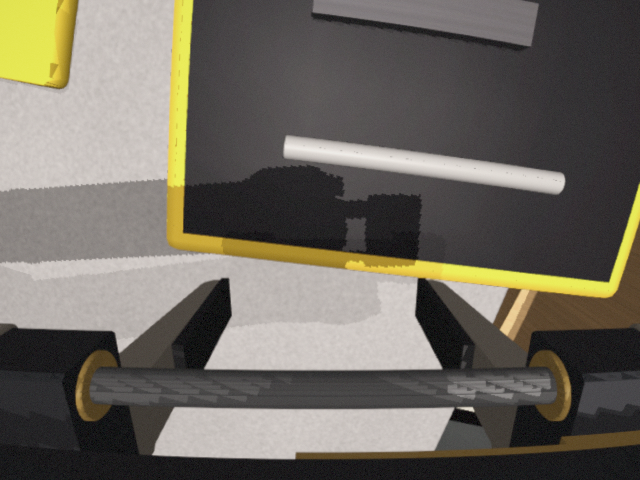

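The top view shows the aluminium mould at px (363,230) on the dark bed. The other similar blocks are yellow at (225,370) and (471,328), red at (494,216), and a square grey one at (169,268). Only the pale block on the feed end of the bed fits the description. I'll confirm that in an enlarged crop and measure it.

```bash
cat > h.py <<'E'
import numpy as np, cv2
from bench import camera_info
from scipy.spatial.transform import Rotation as R
def cam(n,st=None):
    c=camera_info(n);K,D=np.array(c["intrinsics"]),np.array(c["D"])
    if n!="wrist":
        Rm=cv2.Rodrigues(np.array(c["rvec"]))[0];t=np.array(c["tvec"]).ravel()
    else:
        T=np.eye(4);T[:3,:3]=R.from_quat(st["tcp_rot"]).as_matrix();T[:3,3]=st["eef_pos"]
        W=np.linalg.inv(T@np.array(c["T_tool_cam"]));Rm,t=W[:3,:3],W[:3,3]
    return K,D,Rm,t
def ray(n,uv,st=None):
    K,D,Rm,t=cam(n,st)
    p=cv2.undistortPoints(np.array(uv,float).reshape(-1,1,2),K,D).reshape(-1,2)
    d=np.c_[p,np.ones(len(p))]@Rm
    return -Rm.T@t,d
def onz(n,uv,z,st=None):
    o,d=ray(n,uv,st); return o+d*((z-o[2])/d[:,2])[:,None]
def tri(n1,a,n2,b,st=None):
    o1,d1=ray(n1,[a],st);o2,d2=ray(n2,[b],st)
    d1,d2=d1[0]/np.linalg.norm(d1),d2[0]/np.linalg.norm(d2)
    s=np.linalg.lstsq(np.c_[d1,-d2],o2-o1,rcond=None)[0]
    p,q=o1+s[0]*d1,o2+s[1]*d2
    return (p+q)/2,np.linalg.norm(p-q)
def proj(n,P,st=None):
    K,D,Rm,t=cam(n,st)
    return cv2.projectPoints(np.array(P,float).reshape(-1,1,3),cv2.Rodrigues(Rm)[0],t,K,D)[0].reshape(-1,2)
E
python3 - <<'E'
import cv2
a=cv2.imread('pics/top0.png')[180:310,225:435];cv2.imwrite('pics/topc.png',cv2.resize(a,None,fx=3.8,fy=3.8,interpolation=cv2.INTER_CUBIC))
a=cv2.imread('pics/side0.png')[180:350,205:395];cv2.imwrite('pics/sidec.png',cv2.resize(a,None,fx=3.5,fy=3.5,interpolation=cv2.INTER_CUBIC))
E
```

```text
(no output)
```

View pics/topc.png

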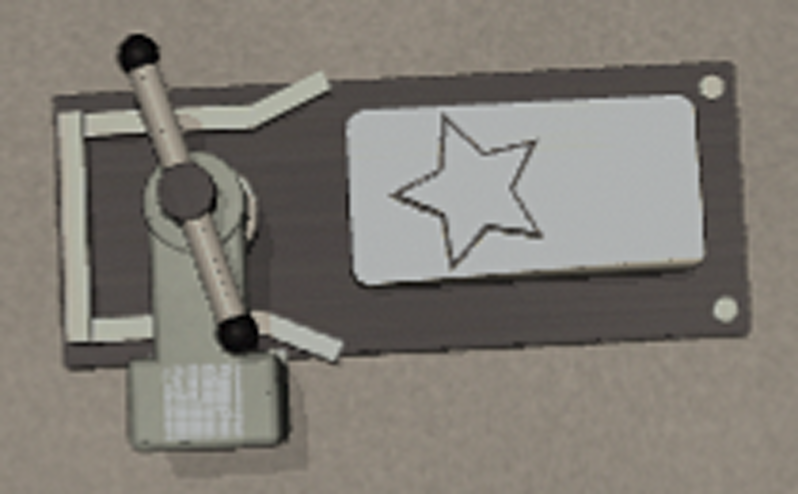

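View pics/sidec.png

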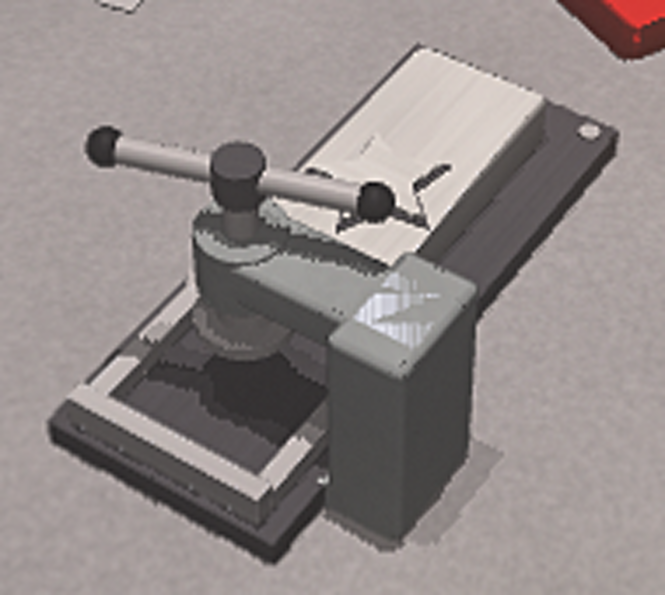

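The crop confirms it: an aluminium-grey block with a dark star outline sits on the bed (crop 347–705, 95–285), pointing at the screw. Now the measurements.

Run:
```python
from h import *
f=cv2.imread('pics/top0.png')
# bed corners
c=np.array([[54,97],[66,370],[749,336],[735,62]])/3.8+np.array([225,180])-0.37
B=onz("top",c,20);print("bed",B.round(1), [np.linalg.norm(B[i]-B[i-1]).round(1) for i in range(4)])
# order: (-80? ) image left=+y; up=+x
yv=(B[0]+B[1]-B[2]-B[3])[:2];a=np.arctan2(-yv[0],yv[1])
cen=B.mean(0)[:2]
xh=np.array([np.cos(a),np.sin(a)]);yh=np.array([-np.sin(a),np.cos(a)])
O=cen+yh*110
print("yaw deg",np.degrees(a),"origin(bed)",O)
hub=np.array([[188/3.8+225,190/3.8+180]])-0.37
print("hub",onz("top",hub,203))
b=np.array([[138,51],[238,333]])/3.8+np.array([225,180])-0.37
P=onz("top",b,192);print("balls",P,P.mean(0),np.linalg.norm(P[0]-P[1]))
sb=np.array([[105,146],[376,201]])/3.5+np.array([205,180])-0.37
for i in range(2): print("tri ball",tri("top",b[i],"side",sb[i]))
# mould mask
hsv=cv2.cvtColor(f,cv2.COLOR_BGR2HSV)
m=((hsv[...,2]>150)).astype(np.uint8);roi=np.zeros_like(m);roi[195:265,312:416]=1;m*=roi
m=cv2.morphologyEx(m,cv2.MORPH_CLOSE,np.ones((5,5)))
k=max(cv2.findContours(m,0,1)[0],key=cv2.contourArea).reshape(-1,2)
M=onz("top",k,50)[:,:2].astype(np.float32)
rc=cv2.minAreaRect(M);print("mould rect",rc);print(k.min(0),k.max(0))
L=(M-O)@np.c_[xh,yh];print("local min/max",L.min(0),L.max(0)); 
rl=cv2.minAreaRect(L.astype(np.float32));print("in press frame",rl)
# jar lid, glue
print("jar",onz("top",[[262,132]],85),"glue",onz("top",[[147,196]],130))
```

```text
bed [[ 600.5  222.    20. ]
 [ 440.7  213.5   20. ]
 [ 459.4 -182.6   20. ]
 [ 620.  -177.3   20. ]] [np.float64(399.8), np.float64(160.1), np.float64(396.6), np.float64(160.7)]
yaw deg 2.7469722176488967 origin(bed) [524.86337931 128.7826554 ]
hub [[525.71123251 127.52827957 203.        ]]
balls [[598.05419095 154.32790234 192.        ]
 [454.67749966 103.01568182 192.        ]] [526.36584531 128.67179208 192.        ] 152.28203958110043
tri ball (array([598.35810233, 154.50176912, 188.57650788]), np.float64(0.6707258943058055))
tri ball (array([454.94087239, 103.25842024, 189.68957588]), np.float64(0.38511501351915967))
mould rect ((547.3156127929688, -58.98267364501953), (103.73542785644531, 215.84478759765625), 3.967560052871704)
[316 200] [414 254]
local min/max [ -40.4172325  -295.47493328] [ 67.44728716 -81.13770042]
in press frame ((13.42767333984375, -188.62554931640625), (103.73542785644531, 215.84478759765625), 1.220588207244873)
jar [[749.20129148 164.87982194  85.        ]] glue [[604.58308092 398.00435778 130.        ]]
```

Run:
```python
from h import *
from bench import r
f=cv2.imread('pics/top0.png')
hsv=cv2.cvtColor(f,cv2.COLOR_BGR2HSV)
m=((hsv[...,2]>160)).astype(np.uint8);roi=np.zeros_like(m);roi[195:265,312:416]=1;m*=roi
m=cv2.morphologyEx(m,cv2.MORPH_CLOSE,np.ones((5,5)))
cv2.circle(m,(412,203),5,0,-1);m=cv2.morphologyEx(m,cv2.MORPH_OPEN,np.ones((9,9)))
k=max(cv2.findContours(m,0,1)[0],key=cv2.contourArea).reshape(-1,2)
M=onz("top",k,50)[:,:2].astype(np.float32)
print(k.min(0),k.max(0),cv2.minAreaRect(M))
mo=cv2.moments(m,True);u=[mo['m10']/mo['m00'],mo['m01']/mo['m00']]
print("centroid",u,onz("top",[u],50))
a=np.radians(2.75);O=np.array([525.5,128.4])
xh=np.array([np.cos(a),np.sin(a)]);yh=np.array([-np.sin(a),np.cos(a)])
print("local",(onz("top",[u],50)[0,:2]-O)@np.c_[xh,yh])
s=r.state();print(R.from_quat(s["tcp_rot"]).as_matrix().round(3))
z=onz("top",[[(352/3.8)+225-.4,195/3.8+180-.4],[699/3.8+225-.4,182/3.8+180-.4]],50);print(z,(z[:,:2]-O)@np.c_[xh,yh])
```

```text
[317 206] [409 253] ((542.6340942382812, -51.143310546875), (96.96648406982422, 198.8655548095703), 2.7445850372314453)
centroid [362.3151093439364, 228.97564612326045] [[542.99224992 -50.12339073  50.        ]]
local [   8.90688743 -179.15704619]
[[-0.     0.267 -0.964]
 [ 0.001 -0.964 -0.267]
 [-1.    -0.001  0.   ]]
[[ 539.05501719   47.18347929   50.        ]
 [ 545.98592764 -150.31295146   50.        ]] [[   9.64279038  -81.77333502]
 [   7.09020996 -279.37485833]]
```

arm_command --plan '[{"delta_rot": [6.4,0,0],"delta_pos": [0,0,0],"claw": 1},{"delta_rot": [6.35,0,0],"delta_pos": [0,0,0],"claw": 1},{"delta_rot": [0,0,0],"delta_pos": [0,-0.0232,-0.0201],"claw": 1},{"delta_rot": [0,0,0],"delta_pos": [0,-0.0232,-0.0201],"claw": 1},{"delta_rot": [0,0,0],"delta_pos": [0,-0.0232,-0.0201],"claw": 1},{"delta_rot": [0,0,0],"delta_pos": [0,-0.0232,-0.0201],"claw": 1},{"delta_rot": [0,0,0],"delta_pos": [0,-0.0232,-0.0201],"claw": 1},{"delta_rot": [0,0,0],"delta_pos": [0,-0.0232,-0.0201],"claw": 1},{"delta_rot": [0,0,0],"delta_pos": [0,-0.0232,-0.0201],"claw": 1},{"delta_rot": [0,0,0],"delta_pos": [0,-0.0232,-0.0201],"claw": 1},{"delta_rot": [0,0,0],"delta_pos": [0,-0.0232,-0.0201],"claw": 1},{"delta_rot": [0,0,0],"delta_pos": [0,-0.0232,-0.0201],"claw": 1}]'

```text
time_s: 1.15
eef_pos: [364.0, -383.5, 179.6]
tcp_rot: [-0.707, -0.017, 0.707, -0.017]
ft_force: [-0.3, 0.3, -1.0]
gripper_width: 92.0
```

arm_command --plan '[{"delta_rot": [0,0,0],"delta_pos": [0,-0.0232,-0.0201],"claw": 1},{"delta_rot": [0,0,0],"delta_pos": [0,-0.0232,-0.0201],"claw": 1},{"delta_rot": [0,0,0],"delta_pos": [0,-0.0232,-0.0201],"claw": 1},{"delta_rot": [0,0,0],"delta_pos": [0,-0.0232,-0.0201],"claw": 1},{"delta_rot": [0,0,0],"delta_pos": [0,-0.0232,-0.0201],"claw": 1},{"delta_rot": [0,0,0],"delta_pos": [0,-0.0232,-0.0201],"claw": 1},{"delta_rot": [0,0,0],"delta_pos": [0,-0.0232,-0.0201],"claw": 1},{"delta_rot": [0,0,0],"delta_pos": [0,-0.0232,-0.0201],"claw": 1},{"delta_rot": [0,0,0],"delta_pos": [0,-0.0232,-0.0201],"claw": 1},{"delta_rot": [0,0,0],"delta_pos": [0,-0.0232,-0.0201],"claw": 1},{"delta_rot": [0,0,0],"delta_pos": [0,-0.0232,-0.0201],"claw": 1},{"delta_rot": [0,0,0],"delta_pos": [0,-0.0232,-0.0201],"claw": 1}]'

```text
time_s: 2.15
eef_pos: [591.4, -94.0, 179.4]
tcp_rot: [-0.707, -0.017, 0.707, -0.017]
ft_force: [1.0, -0.3, 0.0]
gripper_width: 91.7
```

arm_command --plan '[{"delta_rot": [0,0,0],"delta_pos": [0,-0.0226,-0.02],"claw": 1},{"delta_rot": [0,0,0],"delta_pos": [0,-0.0226,-0.02],"claw": 1},{"delta_rot": [0,0,0],"delta_pos": [0,0,0],"claw": 1}]'

```text
time_s: 2.4
eef_pos: [631.2, -40.8, 179.2]
tcp_rot: [0.707, 0.021, -0.706, 0.018]
ft_force: [-0.2, 1.3, 0.2]
gripper_width: 92.1
```

Run:
```python
from h import *
from bench import r, grab_frame
s=r.state();f=grab_frame("wrist");cv2.imwrite("pics/w1.png",f);print(s["eef_pos"],s["qpos"].round(2))
f=grab_frame("top");cv2.imwrite("pics/top1.png",f)
```

```text
[631.23511896 -40.75672777 179.22764475] [ 0.21  0.46 -0.26  1.64  0.13  1.06 -1.61]
```

View pics/w1.png

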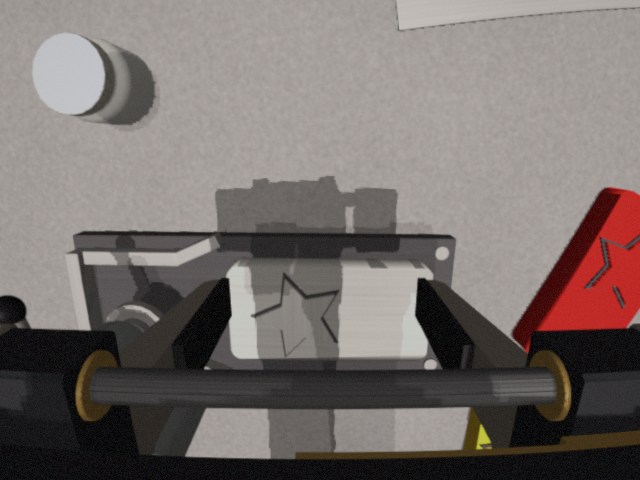

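Run:
```python
from h import *
from bench import r
s=r.state()
f=cv2.imread('pics/w1.png')
cv2.imwrite('pics/w1c.png',cv2.resize(f[215:375,60:470],None,fx=1.95,fy=1.95,interpolation=cv2.INTER_CUBIC))
for n,p,z in [("bed far edge",[[90,234],[440,239]],20),("mould +x edge",[[245,260],[415,262]],50),("mould -x edge",[[245,357],[415,357]],50),("right edge",[[437,300]],50),("left",[[229,300]],50)]:
    print(n,onz("wrist",p,z,s).round(1).tolist())
O=np.array([525.5,128.4])
# predicted bed corners/lead-ins
a=np.radians(2.75);xh=np.array([np.cos(a),np.sin(a)]);yh=np.array([-np.sin(a),np.cos(a)])
for x,y,z in [(80,90,20),(80,-310,20),(73,-71,36),(52.5,-30,36),(52.5,70,44)]:
    q=O+x*xh+y*yh;print(x,y,proj("wrist",[[*q,z]],s).round(1),proj("top",[[*q,z]]).round(1))
```

```text
bed far edge [[599.5, 193.4, 20.0], [612.8, -166.8, 20.0]]
mould +x edge [[590.1, 24.5, 50.0], [596.5, -135.8, 50.0]]
mould -x edge [[485.6, 25.4, 50.0], [494.5, -148.5, 50.0]]
right edge [[558.7, -162.2, 50.0]]
left [[548.3, 40.5, 50.0]]
80 90 [[ 64.1 231.2]] [[238.8 204.9]]
80 -310 [[451.2 232.3]] [[418.1 195.8]]
73 -71 [[210.6 242.2]] [[310.9 203.1]]
52.5 -30 [[171.6 262. ]] [[292.7 213.3]]
52.5 70 [[ 71.8 263.6]] [[246.8 215.2]]
```

View pics/w1c.png

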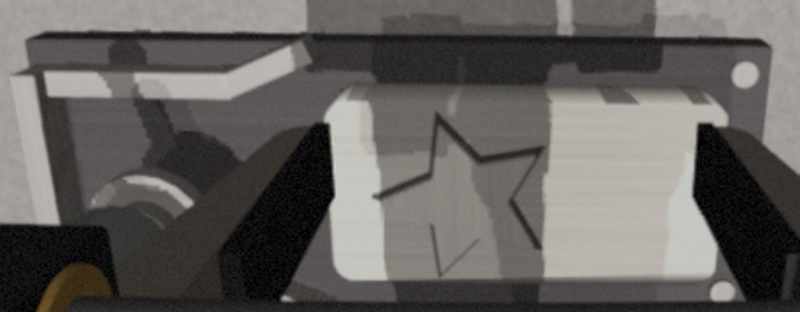

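arm_command --plan '[{"delta_rot": [0,0,0],"delta_pos": [0.03,0,0],"claw": 1},{"delta_rot": [0,0,0],"delta_pos": [0.03,0,0],"claw": 1},{"delta_rot": [0,0,0],"delta_pos": [0.03,0,0],"claw": 1},{"delta_rot": [0,0,0],"delta_pos": [0.03,0,0],"claw": 1},{"delta_rot": [0,0,0],"delta_pos": [0.02,0,0],"claw": 1},{"delta_rot": [0,0,0],"delta_pos": [0.007,0,0],"claw": 1},{"delta_rot": [0,0,0],"delta_pos": [0,0,0.01],"claw": 1},{"delta_rot": [0,0,0],"delta_pos": [0,0,0.005],"claw": 1},{"delta_rot": [0,0,0],"delta_pos": [0,0,0],"claw": 1}]'

```text
time_s: 3.25
eef_pos: [613.0, -50.1, 33.5]
tcp_rot: [0.707, 0.016, -0.707, 0.017]
ft_force: [-0.6, -0.5, -0.9]
gripper_width: 92.1
```

Run:
```python
from h import *
from bench import r, grab_frame
s=r.state();f=grab_frame("wrist");cv2.imwrite("pics/w2.png",f);print(s["eef_pos"],s["ft_force"],s["tcp_rot"])
```

```text
[613.00775375 -50.09175436  33.50370398] [-0.57856778 -0.47830441 -0.93284072] [ 0.7069317   0.01627699 -0.70689385  0.01684347]
```

View pics/w2.png

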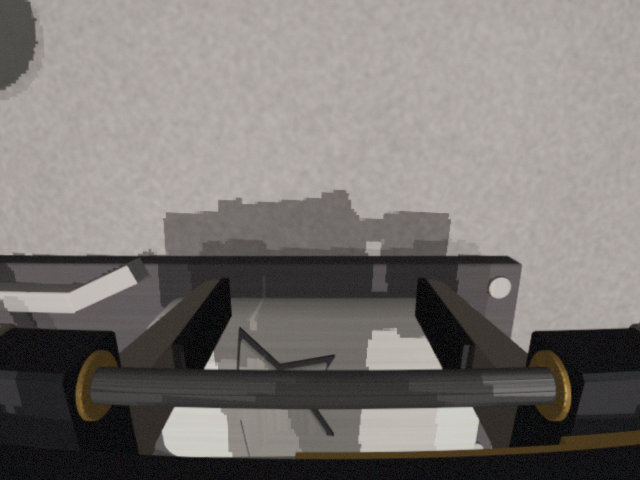

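arm_command --plan '[{"delta_rot": [0,0,0],"delta_pos": [0,0,0.003],"claw": 1},{"delta_rot": [0,0,0],"delta_pos": [0,0,0.003],"claw": 1},{"delta_rot": [0,0,0],"delta_pos": [0,0,0.003],"claw": 1}]'

```text
time_s: 3.55
eef_pos: [605.0, -49.4, 33.2]
tcp_rot: [0.707, 0.017, -0.707, 0.017]
ft_force: [0.4, -0.1, -0.4]
gripper_width: 91.6
```

arm_command --plan '[{"delta_rot": [0,0,0],"delta_pos": [0,0,0.003],"claw": 1},{"delta_rot": [0,0,0],"delta_pos": [0,0,0.003],"claw": 1}]'

```text
time_s: 3.72
eef_pos: [598.5, -49.6, 32.8]
tcp_rot: [0.707, 0.017, -0.707, 0.017]
ft_force: [-0.1, -0.3, -0.0]
gripper_width: 91.9
```

arm_command --plan '[{"delta_rot": [0,0,0],"delta_pos": [0,0,0.002],"claw": 1},{"delta_rot": [0,0,0],"delta_pos": [0,0,0.002],"claw": 1}]'

```text
time_s: 3.88
eef_pos: [594.5, -49.8, 32.7]
tcp_rot: [-0.707, -0.017, 0.707, -0.017]
ft_force: [-0.0, -0.4, -0.4]
gripper_width: 92.1
```

Run:
```python
from h import *
from bench import r, grab_frame
s=r.state();f=grab_frame("top");cv2.imwrite("pics/top2.png",f);print(s["eef_pos"],s["ft_force"],s["tcp_rot"])
cv2.imwrite('pics/top2c.png',cv2.resize(f[180:310,225:435],None,fx=3.8,fy=3.8,interpolation=cv2.INTER_CUBIC))
```

```text
[594.48551755 -49.77669374  32.66857947] [-0.03114622 -0.35270689 -0.38857925] [-0.70688149 -0.01702857  0.70692135 -0.01705235]
```

View pics/top2c.png

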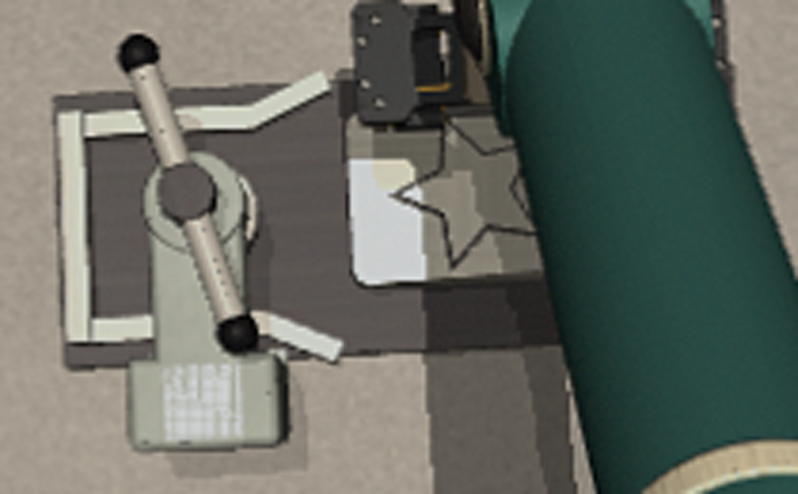

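arm_command --plan '[{"delta_rot": [0,0,0],"delta_pos": [0,0,0.002],"claw": 1},{"delta_rot": [0,0,0],"delta_pos": [0,0,0.001],"claw": 1}]'

```text
time_s: 4.1
eef_pos: [591.5, -49.9, 32.6]
tcp_rot: [-0.707, -0.017, 0.707, -0.017]
ft_force: [0.5, -0.5, -0.3]
gripper_width: 91.8
```

arm_command --plan '[{"delta_rot": [0,0,0],"delta_pos": [0,0,0.002],"claw": 1},{"delta_rot": [0,0,0],"delta_pos": [0,0,0.001],"claw": 1}]'

```text
time_s: 4.27
eef_pos: [588.5, -50.1, 32.6]
tcp_rot: [-0.707, -0.017, 0.707, -0.017]
ft_force: [0.4, 0.5, -0.4]
gripper_width: 92.1
```

Run:
```python
from h import *
from bench import r, grab_frame
s=r.state();f=grab_frame("top");cv2.imwrite("pics/top3.png",f);print(s["eef_pos"],s["ft_force"],s["tcp_rot"])
cv2.imwrite('pics/top3c.png',cv2.resize(f[180:310,225:435],None,fx=3.8,fy=3.8,interpolation=cv2.INTER_CUBIC))
f=grab_frame("wrist");cv2.imwrite("pics/w3.png",f)
```

```text
[588.51539913 -50.07274223  32.61872769] [ 0.42132612  0.5124411  -0.44929572] [-0.70683544 -0.01703931  0.70696708 -0.0170548 ]
```

View pics/top3c.png

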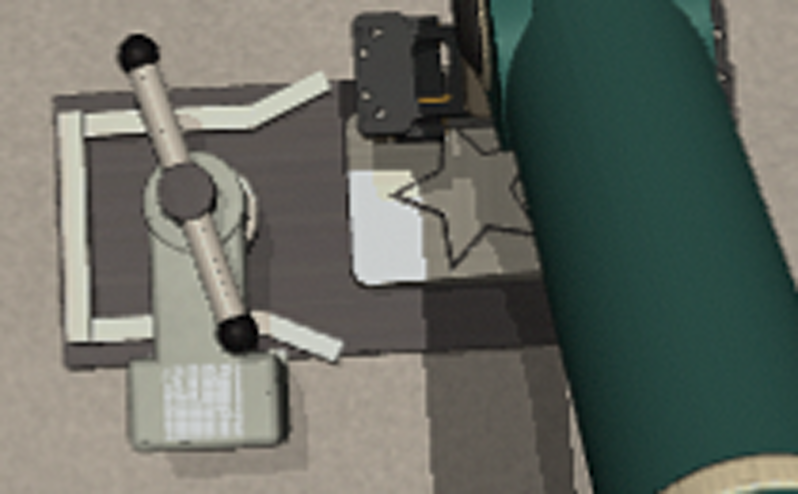

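View pics/w3.png

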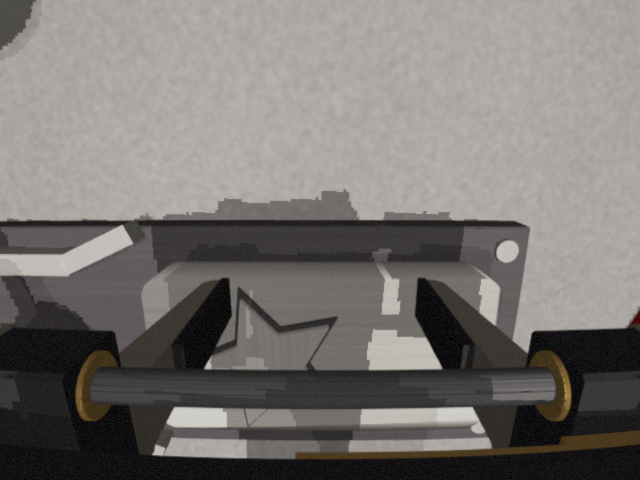

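Run:
```python
from h import *
from bench import r
s=r.state();print(s["eef_pos"])
for P in [(593,-50,50),(593,-50,20),(588,-50,32),(588,-4,32),(588,-96,32),(588,14,32),(578,-4,32),(598,-4,32)]: print(P,proj("wrist",[P],s).round(0))
for z in (20,50): print(z,onz("wrist",[[320,222],[320,262],[320,428],[144,290],[498,290]],z,s).round(1).tolist())
```

```text
[588.58071279 -50.10680896  32.64981627]
(593, -50, 50) [[322. 274.]]
(593, -50, 20) [[322. 257.]]
(588, -50, 32) [[322. 272.]]
(588, -4, 32) [[243. 268.]]
(588, -96, 32) [[400. 275.]]
(588, 14, 32) [[213. 266.]]
(578, -4, 32) [[243. 284.]]
(598, -4, 32) [[243. 251.]]
20 [[614.9, -47.5, 20.0], [590.0, -48.7, 20.0], [465.3, -54.5, 20.0], [565.4, 62.7, 20.0], [576.6, -162.8, 20.0]]
50 [[621.3, -47.4, 50.0], [599.8, -48.4, 50.0], [492.3, -53.5, 50.0], [578.6, 47.5, 50.0], [588.2, -146.8, 50.0]]
```

Run:
```python
from h import *
from bench import r, grab_frame
s=r.state();f=grab_frame("side");cv2.imwrite("pics/s3.png",f)
print(proj("side",[s["eef_pos"]]),proj("side",[[593,-50,50]]))
cv2.imwrite('pics/s3c.png',cv2.resize(f[120:290,250:450],None,fx=3.5,fy=3.5,interpolation=cv2.INTER_CUBIC))
```

```text
[[303.27170688 222.8954307 ]] [[301.62933307 216.51422495]]
```

View pics/s3c.png

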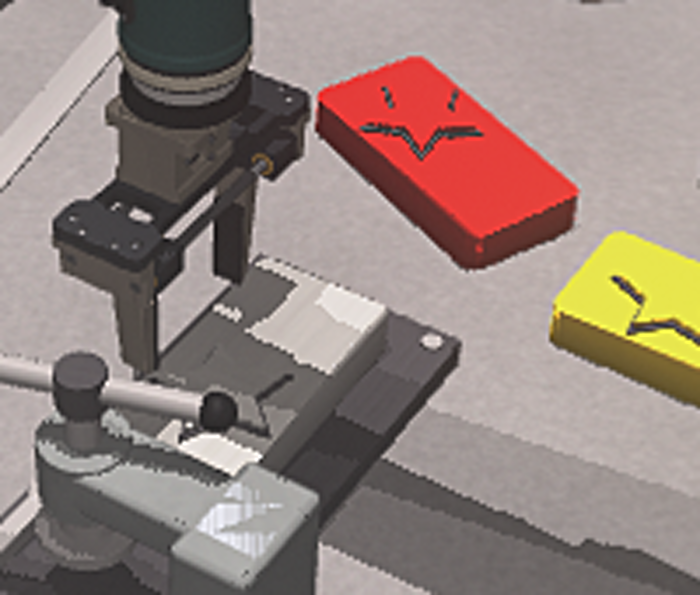

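arm_command --plan '[{"delta_rot": [0,0,0],"delta_pos": [-0.03,0,0],"claw": 0},{"delta_rot": [0,0,0],"delta_pos": [-0.03,0,0],"claw": 0},{"delta_rot": [0,0,0],"delta_pos": [0,0,0],"claw": 0},{"delta_rot": [0,0,0],"delta_pos": [0,0,0],"claw": 0},{"delta_rot": [0,0,0],"delta_pos": [0,0,0],"claw": 0}]'

```text
time_s: 4.83
eef_pos: [588.5, -50.2, 92.4]
tcp_rot: [-0.707, -0.017, 0.707, -0.017]
ft_force: [-0.1, -0.3, -0.4]
gripper_width: 60.9
```

Run:
```python
from h import *
from bench import r, grab_frame
s=r.state();f=grab_frame("side");cv2.imwrite("pics/s4.png",f)
print(s["eef_pos"],s["gripper_width"],proj("side",[s["eef_pos"]]))
a=cv2.resize(f[100:290,250:450],(600,570),interpolation=cv2.INTER_CUBIC)
f=grab_frame("wrist");cv2.imwrite("pics/w4.png",f)
cv2.imwrite('pics/s4c.png',a)
```

```text
[588.45095594 -50.18165562  92.40002721] 60.8622552772536 [[303.25192449 203.13827492]]
```

View pics/s4c.png

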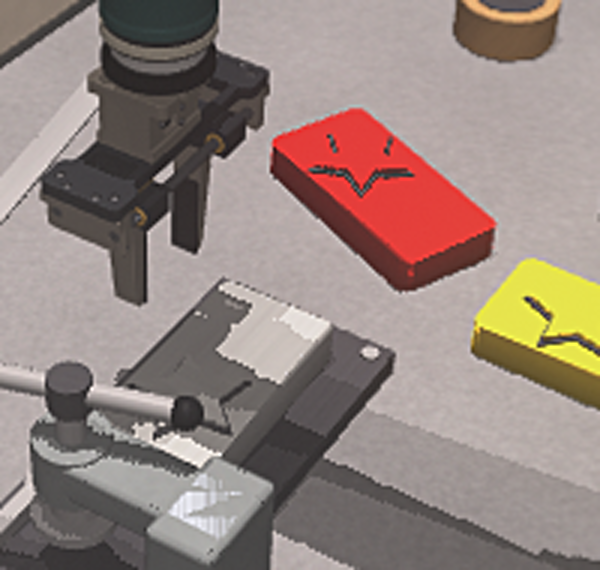

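View pics/w4.png

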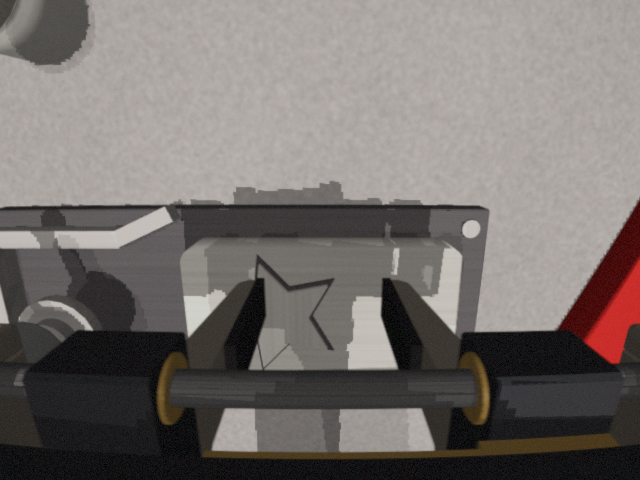

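The side and wrist views agree that the visible finger ends are about 30 mm above the reported TCP, which explains why there was no contact. I'll back off and go down 30 mm lower, watching the force.

arm_command --plan '[{"delta_rot": [0,0,0],"delta_pos": [0,0,-0.015],"claw": 1},{"delta_rot": [0,0,0],"delta_pos": [0,0,-0.013],"claw": 1},{"delta_rot": [0,0,0],"delta_pos": [0.025,0,0],"claw": 1},{"delta_rot": [0,0,0],"delta_pos": [0.025,0,0],"claw": 1},{"delta_rot": [0,0,0],"delta_pos": [0.01,0,0],"claw": 1},{"delta_rot": [0,0,0],"delta_pos": [0.01,0,0],"claw": 1},{"delta_rot": [0,0,0],"delta_pos": [0,0,0],"claw": 1}]'

```text
time_s: 5.52
eef_pos: [614.8, -48.6, 20.2]
tcp_rot: [-0.705, -0.017, 0.708, -0.017]
ft_force: [-0.7, 0.2, 0.4]
gripper_width: 91.8
```

arm_command --plan '[{"delta_rot": [0,0,0],"delta_pos": [0.01,0,0],"claw": 1},{"delta_rot": [0,0,0],"delta_pos": [0.005,0,0],"claw": 1},{"delta_rot": [0,0,0],"delta_pos": [0,0,0],"claw": 1}]'

```text
time_s: 5.77
eef_pos: [616.3, -48.7, 7.1]
tcp_rot: [-0.707, -0.017, 0.707, -0.017]
ft_force: [-0.5, 1.5, -0.9]
gripper_width: 91.9
```

Run:
```python
from h import *
from bench import r, grab_frame
s=r.state();f=grab_frame("side");cv2.imwrite("pics/s5.png",f)
print(s["eef_pos"],s["gripper_width"],proj("side",[s["eef_pos"]]))
a=cv2.resize(f[100:290,250:450],(600,570),interpolation=cv2.INTER_CUBIC)
f=grab_frame("wrist");cv2.imwrite("pics/w5.png",f)
cv2.imwrite('pics/s5c.png',a)
```

```text
[616.29842402 -48.74758248   7.07226239] 91.93988547039578 [[293.27034077 226.36913061]]
```

View pics/s5c.png

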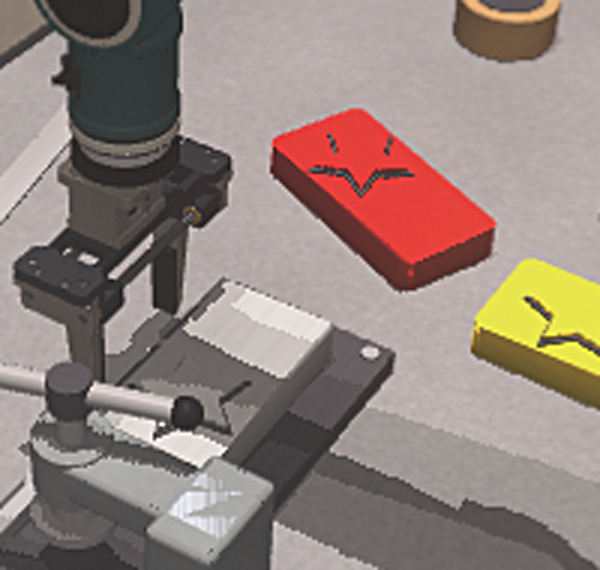

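View pics/w5.png

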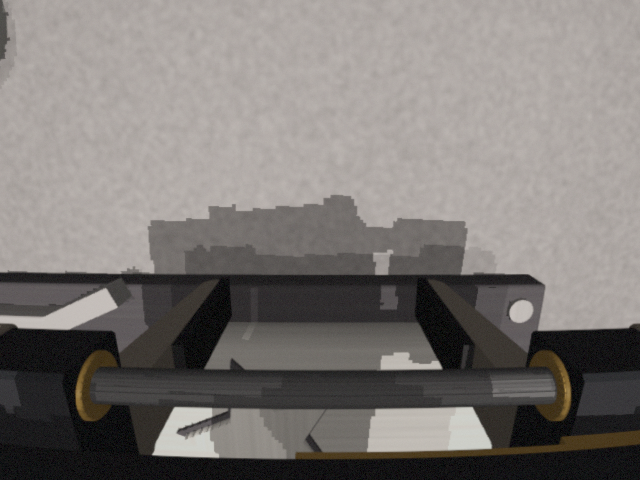

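arm_command --plan '[{"delta_rot": [0,0,0],"delta_pos": [0.003,0,0.005],"claw": 1},{"delta_rot": [0,0,0],"delta_pos": [0,0,0.005],"claw": 1},{"delta_rot": [0,0,0],"delta_pos": [0,0,0],"claw": 1}]'

```text
time_s: 6.12
eef_pos: [605.3, -49.4, 4.7]
tcp_rot: [-0.706, -0.017, 0.707, -0.017]
ft_force: [-0.7, -1.2, -0.9]
gripper_width: 91.4
```

arm_command --plan '[{"delta_rot": [0,0,0],"delta_pos": [0,0,0.002],"claw": 1},{"delta_rot": [0,0,0],"delta_pos": [0,0,0.002],"claw": 1}]'

```text
time_s: 6.28
eef_pos: [602.8, -49.4, 5.0]
tcp_rot: [0.707, 0.017, -0.707, 0.017]
ft_force: [0.3, -0.0, -0.4]
gripper_width: 92.0
```

arm_command --plan '[{"delta_rot": [0,0,0],"delta_pos": [0,0,0.002],"claw": 1},{"delta_rot": [0,0,0],"delta_pos": [0,0,0.002],"claw": 1}]'

```text
time_s: 6.45
eef_pos: [599.6, -49.5, 5.0]
tcp_rot: [0.708, 0.017, -0.706, 0.017]
ft_force: [2.5, 0.0, -1.5]
gripper_width: 91.8
```

Run:
```python
from h import *
from bench import r, grab_frame
s=r.state();f=grab_frame("top");cv2.imwrite("pics/top6.png",f);print(s["eef_pos"],s["ft_force"])
cv2.imwrite('pics/top6c.png',cv2.resize(f[180:310,225:435],None,fx=3.8,fy=3.8,interpolation=cv2.INTER_CUBIC))
```

```text
[599.61031851 -49.51930712   4.96587232] [ 2.50231706  0.00339883 -1.4907348 ]
```

View pics/top6c.png

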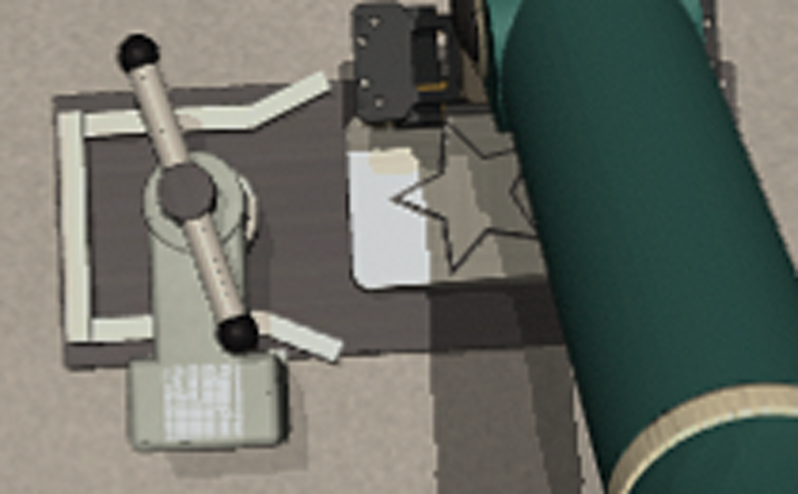

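arm_command --plan '[{"delta_rot": [0,0,0],"delta_pos": [0,0,0.002],"claw": 1},{"delta_rot": [0,0,0],"delta_pos": [0,0,0.002],"claw": 1},{"delta_rot": [0,0,0],"delta_pos": [0,0,0.002],"claw": 1},{"delta_rot": [0,0,0],"delta_pos": [0,0,0],"claw": 1}]'

```text
time_s: 6.83
eef_pos: [592.9, -49.9, 5.0]
tcp_rot: [0.707, 0.017, -0.707, 0.017]
ft_force: [2.8, 0.6, 0.2]
gripper_width: 92.0
```

Run:
```python
from h import *
from bench import r, grab_frame
s=r.state();f=grab_frame("top");cv2.imwrite("pics/top7.png",f);print(s["eef_pos"],s["ft_force"])
cv2.imwrite('pics/top7c.png',cv2.resize(f[180:310,225:435],None,fx=3.8,fy=3.8,interpolation=cv2.INTER_CUBIC))
```

```text
[592.86676521 -49.88257674   4.95653952] [2.83185621 0.64831118 0.17005474]
```

View pics/top7c.png

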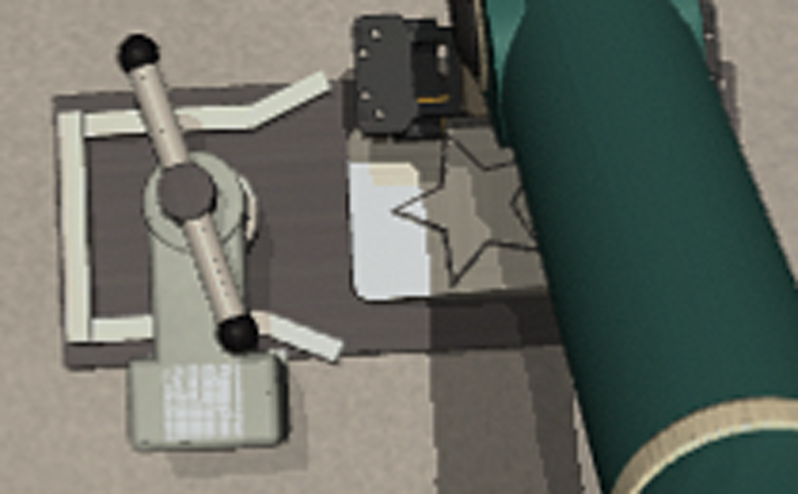

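arm_command --plan '[{"delta_rot": [0,0,0],"delta_pos": [0,0,-0.012],"claw": 1},{"delta_rot": [0,0,0],"delta_pos": [-0.03,0,0],"claw": 0.2},{"delta_rot": [0,0,0],"delta_pos": [-0.03,0,0],"claw": 0.2},{"delta_rot": [-6.93,0,0],"delta_pos": [-0.02,0,0],"claw": 0.2},{"delta_rot": [-6.93,0,0],"delta_pos": [0,0,0],"claw": 0.2},{"delta_rot": [-6.92,0,0],"delta_pos": [0,0,0],"claw": 0.2},{"delta_rot": [-6.92,0,0],"delta_pos": [0,0,0],"claw": 0.2},{"delta_rot": [-6.92,0,0],"delta_pos": [0,0,0],"claw": 0.2},{"delta_rot": [-6.92,0,0],"delta_pos": [0,0,0],"claw": 0.2},{"delta_rot": [-6.92,0,0],"delta_pos": [0,0,0],"claw": 0.2},{"delta_rot": [-6.92,0,0],"delta_pos": [0,0,0],"claw": 0.2},{"delta_rot": [-6.92,0,0],"delta_pos": [0,0,0],"claw": 0.2}]'

```text
time_s: 7.88
eef_pos: [603.2, -49.5, 84.0]
tcp_rot: [-0.594, -0.382, 0.596, -0.382]
ft_force: [-0.9, -0.5, 1.0]
gripper_width: 55.2
```

arm_command --plan '[{"delta_rot": [-6.92,0,0],"delta_pos": [0,0,0],"claw": 0.2},{"delta_rot": [-6.92,0,0],"delta_pos": [0,0,0],"claw": 0.2},{"delta_rot": [-6.92,0,0],"delta_pos": [0,0,0],"claw": 0.2},{"delta_rot": [-6.92,0,0],"delta_pos": [0,0,0],"claw": 0.2},{"delta_rot": [0,0,0],"delta_pos": [0,-0.0144,0.0287],"claw": 0.2},{"delta_rot": [0,0,0],"delta_pos": [0,-0.0144,0.0287],"claw": 0.2},{"delta_rot": [0,0,0],"delta_pos": [0,-0.0144,0.0287],"claw": 0.2},{"delta_rot": [0,0,0],"delta_pos": [0,-0.0144,0.0287],"claw": 0.2},{"delta_rot": [0,0,0],"delta_pos": [0,-0.0142,0.0289],"claw": 0.2},{"delta_rot": [0,0,0],"delta_pos": [0,0,0],"claw": 0.2}]'

```text
time_s: 8.72
eef_pos: [535.0, -204.3, 83.4]
tcp_rot: [0.488, 0.51, -0.493, 0.509]
ft_force: [0.3, -0.8, -0.2]
gripper_width: 55.0
```

Run:
```python
from h import *
from bench import r, grab_frame
s=r.state();f=grab_frame("top");cv2.imwrite("pics/top8.png",f);print(s["eef_pos"],s["ft_force"],R.from_quat(s["tcp_rot"]).as_matrix().round(3),s["gripper_width"])
f2=grab_frame("wrist");cv2.imwrite("pics/w8.png",f2)
cv2.imwrite('pics/top8c.png',cv2.resize(f[180:310,225:435],None,fx=3.8,fy=3.8,interpolation=cv2.INTER_CUBIC))
```

```text
[ 534.9813144  -204.27345042   83.3902825 ] [ 0.28407071 -0.82798539 -0.18376089] [[-0.006  0.999  0.038]
 [-0.004  0.038 -0.999]
 [-1.    -0.006  0.003]] 55.03534403840967
```

View pics/top8c.png

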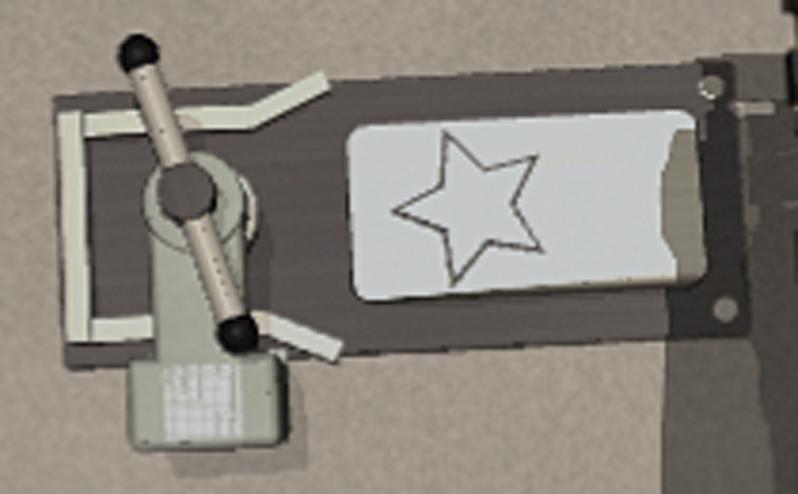

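View pics/w8.png

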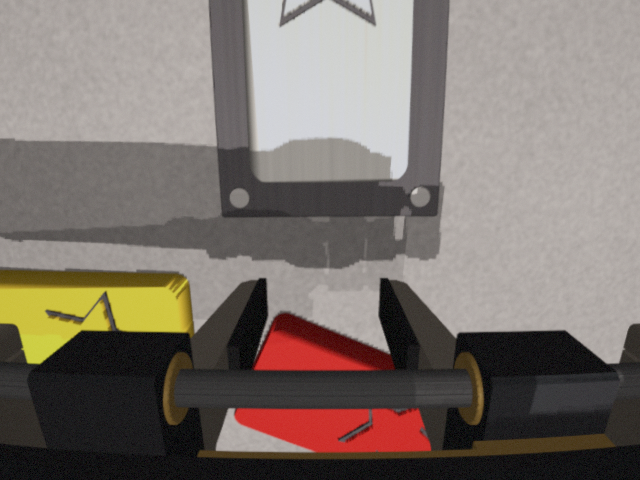

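Run:
```python
from h import *
from bench import r
s=r.state();print(s["eef_pos"])
print("red corner wrist",onz("wrist",[[280,316],[237,415]],0,s),onz("wrist",[[280,316]],30,s))
print("red top", onz("top",[[460,247],[488,170],[497,263],[527,182]],30).round())
print("yellow", onz("top",[[446,285],[450,374]],30).round())
print("mould back", onz("wrist",[[330,182]],50,s), "TCP tip pos px", proj("wrist",[s["eef_pos"]+[0,0,30]],s))
```

```text
[ 538.03649363 -197.85660422   84.09507258]
red corner wrist [[ 503.17746639 -268.57617798    0.        ]
 [ 463.65460424 -373.61337374    0.        ]] [[ 506.39762384 -253.63996563   30.        ]]
red top [[ 505. -267.   30.]
 [ 677. -335.   30.]
 [ 469. -349.   30.]
 [ 651. -424.   30.]]
yellow [[ 422. -234.   30.]
 [ 228. -241.   30.]]
mould back [[ 538.97337051 -148.8004904    50.        ]] TCP tip pos px [[325.18027856 292.89476378]]
```

arm_command --plan '[{"delta_rot": [0,0,0],"delta_pos": [0.03,0.002,0],"claw": 0.2},{"delta_rot": [0,0,0],"delta_pos": [0.025,0,0],"claw": 0.2},{"delta_rot": [0,0,0],"delta_pos": [0.015,0,0],"claw": 0.2},{"delta_rot": [0,0,0],"delta_pos": [0.01,0,0],"claw": 0.2},{"delta_rot": [0,0,0],"delta_pos": [0,0,0],"claw": 0.2},{"delta_rot": [0,0,0],"delta_pos": [0,0,0],"claw": 0.2},{"delta_rot": [0,0,0],"delta_pos": [0,0,-0.015],"claw": 0.2},{"delta_rot": [0,0,0],"delta_pos": [0,0,-0.012],"claw": 0.2},{"delta_rot": [0,0,0],"delta_pos": [0,0,0],"claw": 0.2}]'

```text
time_s: 9.57
eef_pos: [541.6, -165.6, 6.0]
tcp_rot: [0.488, 0.513, -0.486, 0.513]
ft_force: [-0.3, 0.0, 1.1]
gripper_width: 55.5
```

Run:
```python
from h import *
from bench import r
s=r.state();a=np.radians(2.75);O=np.array([525.5,128.4])
xh=np.array([np.cos(a),np.sin(a)]);yh=np.array([-np.sin(a),np.cos(a)])
print(s["eef_pos"],s["ft_force"],(s["eef_pos"][:2]-O)@np.c_[xh,yh]);M=R.from_quat(s["tcp_rot"]).as_matrix();print(M.round(3)); print(np.degrees(np.arctan2(M[0,2],-M[1,2])))
```

```text
[ 541.59579977 -165.63939906    6.02284542] [-0.30825683  0.01672408  1.14507521] [   1.96980355 -294.47302567]
[[ 0.002  0.999  0.052]
 [ 0.001  0.052 -0.999]
 [-1.     0.002 -0.001]]
2.991816664744054
```

arm_command --plan '[{"delta_rot": [0,0,0],"delta_pos": [0,0,-0.004],"claw": 0.2},{"delta_rot": [0,0,0],"delta_pos": [0,0,-0.004],"claw": 0.2},{"delta_rot": [0,0,0],"delta_pos": [0,0,-0.006],"claw": 0.2},{"delta_rot": [0,0,0],"delta_pos": [0,0,-0.006],"claw": 0.2},{"delta_rot": [0,0,0],"delta_pos": [0,0,-0.006],"claw": 0.2},{"delta_rot": [0,0,0],"delta_pos": [0,0,-0.006],"claw": 0.2},{"delta_rot": [0,0,0],"delta_pos": [0,0,-0.006],"claw": 0.2},{"delta_rot": [0,0,0],"delta_pos": [0,0,-0.006],"claw": 0.2},{"delta_rot": [0,0,0],"delta_pos": [0,0,-0.006],"claw": 0.2},{"delta_rot": [0,0,0],"delta_pos": [0,0,-0.006],"claw": 0.2}]'

```text
time_s: 10.4
eef_pos: [537.8, -112.7, 4.6]
tcp_rot: [0.488, 0.512, -0.488, 0.512]
ft_force: [0.2, -4.7, 2.9]
gripper_width: 55.3
```

```bash
cat > look.py <<'E'
import sys
from h import *
from bench import r, grab_frame
n=sys.argv[1]
s=r.state();a=np.radians(2.75);O=np.array([525.5,128.4])
xh=np.array([np.cos(a),np.sin(a)]);yh=np.array([-np.sin(a),np.cos(a)])
print(s["time_s"],s["eef_pos"].round(1),s["ft_force"].round(1),"local",((s["eef_pos"][:2]-O)@np.c_[xh,yh]).round(1))
f=grab_frame("top");cv2.imwrite(f"pics/top{n}.png",f)
cv2.imwrite(f'pics/top{n}c.png',cv2.resize(f[180:310,225:435],None,fx=3.8,fy=3.8,interpolation=cv2.INTER_CUBIC))
E
python3 look.py 9
```

```text
10.4 [ 537.8 -112.7    4.6] [ 0.2 -4.7  2.9] local [   0.7 -241.4]
```

View pics/top9c.png

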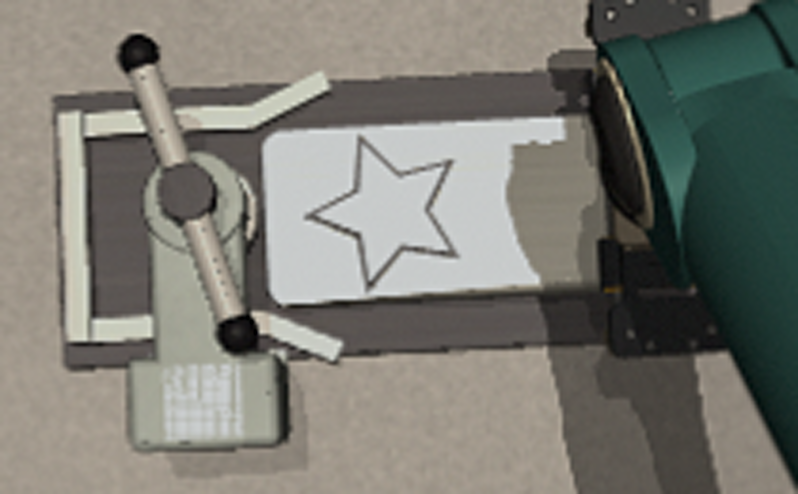

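arm_command --plan '[{"delta_rot": [0,0,0],"delta_pos": [0,0,-0.005],"claw": 0.2},{"delta_rot": [0,0,0],"delta_pos": [0,0,-0.005],"claw": 0.2},{"delta_rot": [0,0,0],"delta_pos": [0,0,-0.005],"claw": 0.2},{"delta_rot": [0,0,0],"delta_pos": [0,0,-0.005],"claw": 0.2},{"delta_rot": [0,0,0],"delta_pos": [0,0,-0.005],"claw": 0.2},{"delta_rot": [0,0,0],"delta_pos": [0,0,-0.005],"claw": 0.2}]'

```text
time_s: 10.95
eef_pos: [536.2, -82.7, 4.6]
tcp_rot: [0.488, 0.512, -0.488, 0.512]
ft_force: [-0.1, -4.4, 1.3]
gripper_width: 55.2
```

arm_command --plan '[{"delta_rot": [0,0,0],"delta_pos": [0,0,-0.006],"claw": 0.2},{"delta_rot": [0,0,0],"delta_pos": [0,0,-0.006],"claw": 0.2},{"delta_rot": [0,0,0],"delta_pos": [0,0,-0.006],"claw": 0.2},{"delta_rot": [0,0,0],"delta_pos": [0,0,-0.006],"claw": 0.2},{"delta_rot": [0,0,0],"delta_pos": [0,0,-0.006],"claw": 0.2},{"delta_rot": [0,0,0],"delta_pos": [0,0,-0.006],"claw": 0.2},{"delta_rot": [0,0,0],"delta_pos": [0,0,-0.006],"claw": 0.2},{"delta_rot": [0,0,0],"delta_pos": [0,0,-0.006],"claw": 0.2}]'

```text
time_s: 11.62
eef_pos: [534.0, -34.7, 4.6]
tcp_rot: [0.488, 0.512, -0.488, 0.512]
ft_force: [-0.2, -3.8, 0.9]
gripper_width: 55.0
```

```bash
python3 look.py 10
```

```text
11.6167 [534.  -34.7   4.6] [-0.2 -3.8  0.9] local [   0.6 -163.3]
```

View pics/top10c.png

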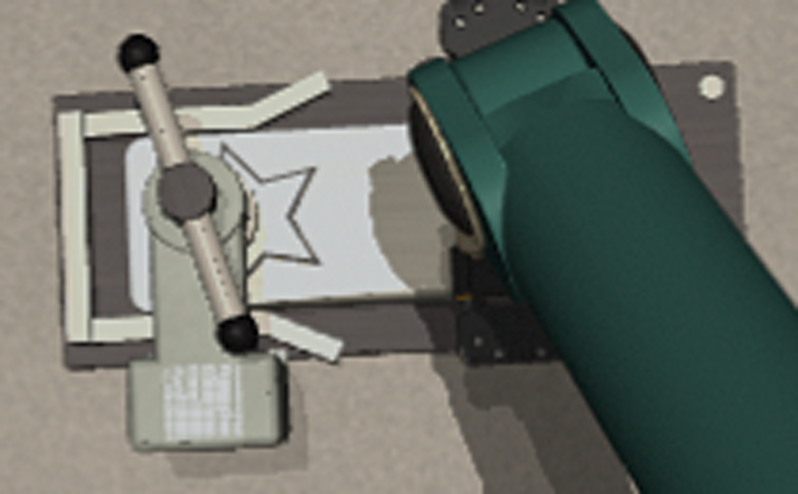

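Mould is between the rails, with about 23 mm to go. I'll finish in small steps and watch the force.

arm_command --plan '[{"delta_rot": [0,0,0],"delta_pos": [0,0,-0.005],"claw": 0.2},{"delta_rot": [0,0,0],"delta_pos": [0,0,-0.005],"claw": 0.2},{"delta_rot": [0,0,0],"delta_pos": [0,0,-0.005],"claw": 0.2},{"delta_rot": [0,0,0],"delta_pos": [0,0,-0.003],"claw": 0.2}]'

```text
time_s: 12.0
eef_pos: [533.2, -16.4, 4.6]
tcp_rot: [0.488, 0.512, -0.488, 0.512]
ft_force: [0.8, -3.4, 0.9]
gripper_width: 55.2
```

arm_command --plan '[{"delta_rot": [0,0,0],"delta_pos": [0,0,-0.002],"claw": 0.2},{"delta_rot": [0,0,0],"delta_pos": [0,0,-0.001],"claw": 0.2}]'

```text
time_s: 12.17
eef_pos: [533.1, -14.0, 4.6]
tcp_rot: [0.488, 0.512, -0.488, 0.512]
ft_force: [-0.0, -3.3, 1.2]
gripper_width: 55.0
```

arm_command --plan '[{"delta_rot": [0,0,0],"delta_pos": [0,0,-0.001],"claw": 0.2},{"delta_rot": [0,0,0],"delta_pos": [0,0,-0.001],"claw": 0.2}]'

```text
time_s: 12.33
eef_pos: [533.0, -12.6, 4.6]
tcp_rot: [0.488, 0.512, -0.488, 0.512]
ft_force: [-0.1, -3.7, 0.6]
gripper_width: 55.0
```

arm_command --plan '[{"delta_rot": [0,0,0],"delta_pos": [0,0,-0.001],"claw": 0.2},{"delta_rot": [0,0,0],"delta_pos": [0,0,-0.001],"claw": 0.2}]'

```text
time_s: 12.5
eef_pos: [532.9, -10.5, 4.6]
tcp_rot: [0.488, 0.512, -0.488, 0.512]
ft_force: [0.2, -3.6, 0.6]
gripper_width: 55.3
```

arm_command --plan '[{"delta_rot": [0,0,0],"delta_pos": [0,0,-0.001],"claw": 0.2},{"delta_rot": [0,0,0],"delta_pos": [0,0,0],"claw": 0.2}]'

```text
time_s: 12.67
eef_pos: [532.9, -10.5, 4.6]
tcp_rot: [0.488, 0.511, -0.488, 0.512]
ft_force: [0.5, -4.7, 0.4]
gripper_width: 55.0
```

arm_command --plan '[{"delta_rot": [0,0,0],"delta_pos": [0,0,-0.001],"claw": 0.2},{"delta_rot": [0,0,0],"delta_pos": [0,0,0],"claw": 0.2}]'

```text
time_s: 12.83
eef_pos: [532.9, -10.5, 4.6]
tcp_rot: [0.487, 0.511, -0.489, 0.512]
ft_force: [0.0, -7.5, 1.5]
gripper_width: 55.2
```

```bash
python3 look.py 11
```

```text
12.8333 [532.9 -10.5   4.6] [ 0.  -7.5  1.5] local [   0.7 -139.1]
```

View pics/top11c.png

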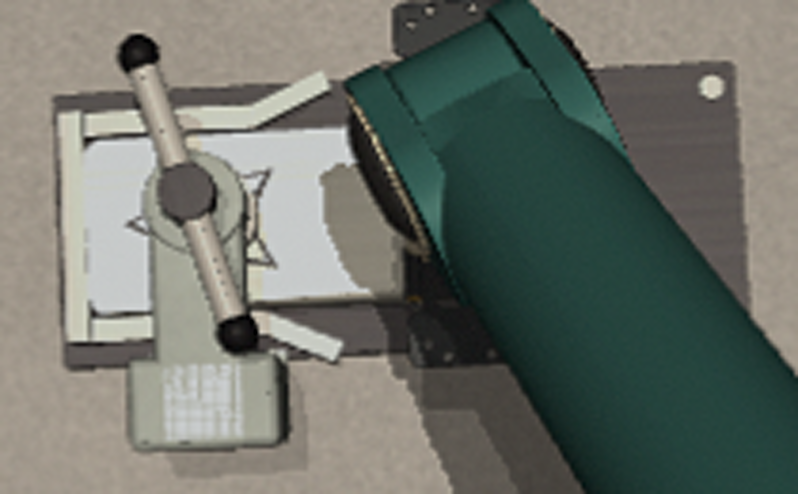

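arm_command --plan '[{"delta_rot": [0,0,0],"delta_pos": [0,0,-0.002],"claw": 0.2},{"delta_rot": [0,0,0],"delta_pos": [0,0,-0.002],"claw": 0.2},{"delta_rot": [0,0,0],"delta_pos": [0,0,0],"claw": 0.2}]'

```text
time_s: 13.13
eef_pos: [532.8, -10.5, 4.7]
tcp_rot: [0.487, 0.51, -0.491, 0.513]
ft_force: [-0.2, -15.5, 2.0]
gripper_width: 55.2
```

arm_command --plan '[{"delta_rot": [0,0,0],"delta_pos": [0,0,0.02],"claw": 0.2},{"delta_rot": [0,0,0],"delta_pos": [0,0,0.016],"claw": 0.2},{"delta_rot": [0,0,0],"delta_pos": [-0.035,0,0],"claw": 0.2},{"delta_rot": [0,0,0],"delta_pos": [-0.036,0,0],"claw": 0.2},{"delta_rot": [0,0,0],"delta_pos": [-0.036,0,0],"claw": -1},{"delta_rot": [0,0,0],"delta_pos": [-0.036,0,0],"claw": -1},{"delta_rot": [0,0,0],"delta_pos": [-0.036,0,0],"claw": -1},{"delta_rot": [0,0,0],"delta_pos": [-0.036,0,0],"claw": -1},{"delta_rot": [0,0,0],"delta_pos": [0,0,0],"claw": -1},{"delta_rot": [0,0,0],"delta_pos": [0,0,0],"claw": -1}]'

```text
time_s: 13.97
eef_pos: [535.8, -39.2, 221.6]
tcp_rot: [0.489, 0.511, -0.487, 0.513]
ft_force: [-0.2, 0.0, -1.0]
gripper_width: 17.2
```

```bash
python3 look.py 12
python3 - <<'E'
from bench import r, grab_frame
import cv2
f=grab_frame("wrist");cv2.imwrite("pics/w12.png",f);print(r.state()["tcp_rot"],r.state()["eef_pos"],r.state()["gripper_width"])
f=grab_frame("side");cv2.imwrite("pics/s12.png",f)
E
```

```text
13.9667 [535.8 -39.2 221.6] [-0.2  0.  -1. ] local [   2.2 -167.8]
[ 0.48753713  0.51250038 -0.48790924  0.51146406] [533.64705683 -39.72818224 218.62445604] 9.185427969624346
```

View pics/w12.png

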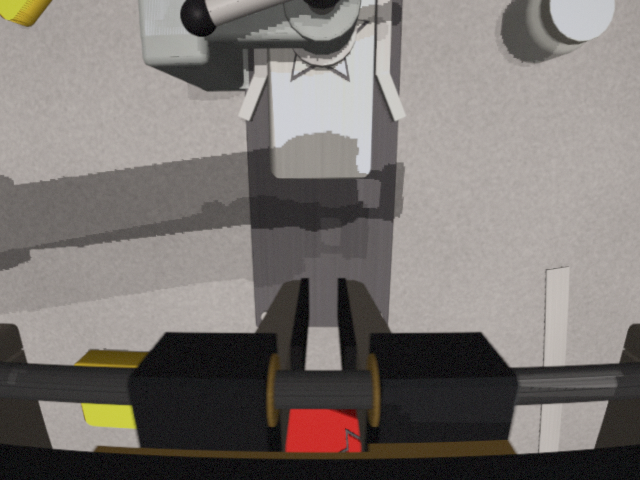

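View pics/s12.png

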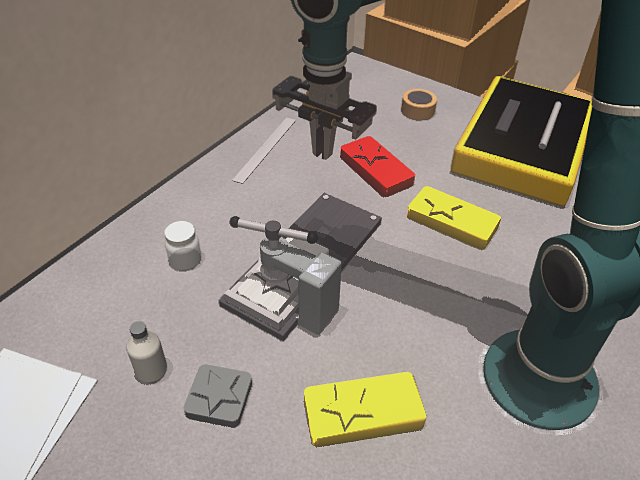

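Run:
```python
from h import *
from bench import r
s=r.state();a=np.radians(2.75);O=np.array([525.5,128.4])
xh=np.array([np.cos(a),np.sin(a)]);yh=np.array([-np.sin(a),np.cos(a)])
p=onz("wrist",[[322,178],[275,120],[371,120]],50,s);print((p[:,:2]-O)@np.c_[xh,yh])
f=cv2.imread('pics/top12.png')
cv2.imwrite('pics/t12z.png',cv2.resize(f[190:280,235:345],None,fx=7,fy=6.5,interpolation=cv2.INTER_CUBIC))
for y in (-130,70): print(y,[proj("top",[[*(O+x*xh+y*yh),50 if y<0 else 44]]) for x in (-50,50)])
```

```text
[[  -2.96948224 -128.96472615]
 [ -48.13411258  -73.52110006]
 [  43.98116794  -73.41045357]]
-130 [array([[341.03041628, 257.35494187]]), array([[338.55818882, 211.26415094]])]
70 [array([[248.63975399, 262.14403316]]), array([[246.82746593, 216.37641589]])]
```

View pics/t12z.png

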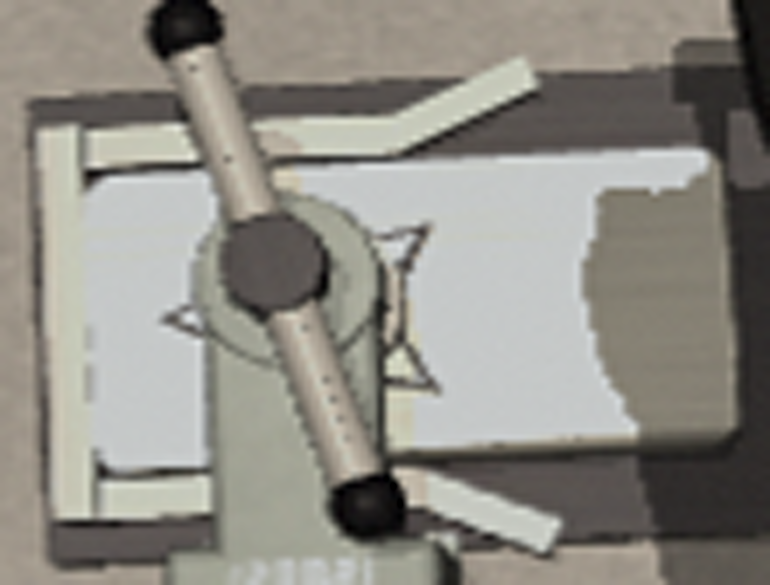

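arm_command --plan '[{"delta_rot": [0,0,0],"delta_pos": [0,0.0039,-0.03],"claw": -1},{"delta_rot": [0,0,0],"delta_pos": [0,0.0039,-0.03],"claw": -1},{"delta_rot": [0,0,0],"delta_pos": [0,0.0039,-0.03],"claw": -1},{"delta_rot": [0,0,0],"delta_pos": [0,0.0039,-0.03],"claw": -1},{"delta_rot": [0,0,0],"delta_pos": [0,0.0039,-0.03],"claw": -1},{"delta_rot": [0,0,0],"delta_pos": [0,0.0039,-0.03],"claw": -1},{"delta_rot": [0,0,0],"delta_pos": [0,0.0036,-0.03],"claw": -1},{"delta_rot": [0,0,0],"delta_pos": [0,0,0],"claw": -1},{"delta_rot": [0,0,0],"delta_pos": [0,0,0],"claw": -1}]'

```text
time_s: 14.87
eef_pos: [549.8, 173.0, 217.8]
tcp_rot: [0.486, 0.514, -0.487, 0.512]
ft_force: [-0.7, -0.8, -0.5]
gripper_width: 0.5
```

```bash
python3 look.py 13
python3 - <<'E'
from bench import r, grab_frame
import cv2
f=grab_frame("wrist");cv2.imwrite("pics/w13.png",f);print(r.state()["tcp_rot"],r.state()["eef_pos"],r.state()["gripper_width"])
f=grab_frame("side");cv2.imwrite("pics/s13.png",cv2.resize(f[120:350,180:400],None,fx=2.6,fy=2.6))
E
```

```text
14.8667 [549.8 173.  217.8] [-0.7 -0.8 -0.5] local [26.4 43.3]
[ 0.48709833  0.51218397 -0.48883641  0.51131376] [550.75477999 169.76161981 218.13257629] 0.4431738807167134
```

View pics/w13.png

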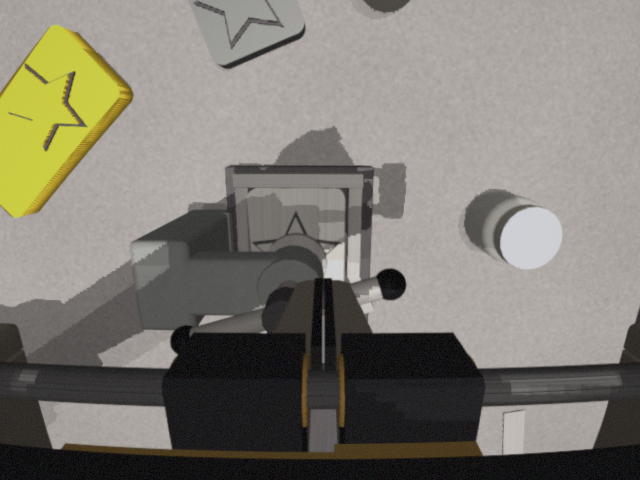

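View pics/s13.png

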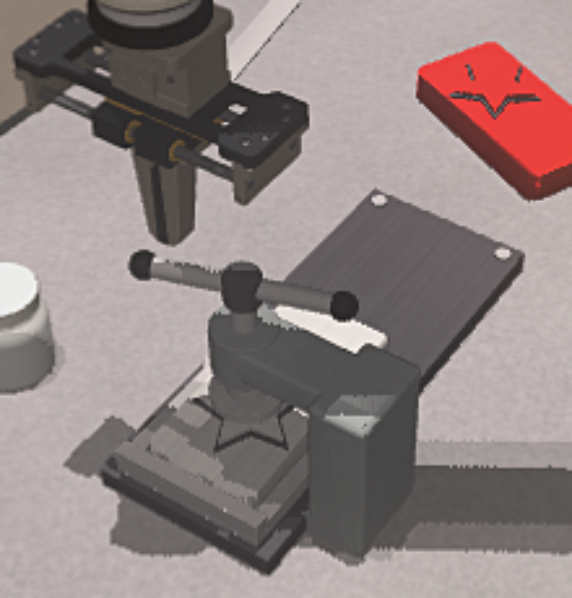

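Run:
```python
import numpy as np
R=48.5;phi=[56-10*i for i in range(40)]
for i in range(39):
    a,b=np.radians(phi[i]),np.radians(phi[i+1])
    print(i+1,phi[i+1],"y",round((np.cos(b)-np.cos(a))*R/1000,4),"z",round(-(np.sin(b)-np.sin(a))*R/1000,4))
```

```text
1 46 y 0.0066 z 0.0053
2 36 y 0.0055 z 0.0064
3 26 y 0.0044 z 0.0072
4 16 y 0.003 z 0.0079
5 6 y 0.0016 z 0.0083
6 -4 y 0.0001 z 0.0085
7 -14 y -0.0013 z 0.0084
8 -24 y -0.0028 z 0.008
9 -34 y -0.0041 z 0.0074
10 -44 y -0.0053 z 0.0066
11 -54 y -0.0064 z 0.0055
12 -64 y -0.0072 z 0.0044
13 -74 y -0.0079 z 0.003
14 -84 y -0.0083 z 0.0016
15 -94 y -0.0085 z 0.0001
16 -104 y -0.0084 z -0.0013
17 -114 y -0.008 z -0.0028
18 -124 y -0.0074 z -0.0041
19 -134 y -0.0066 z -0.0053
20 -144 y -0.0055 z -0.0064
21 -154 y -0.0044 z -0.0072
22 -164 y -0.003 z -0.0079
23 -174 y -0.0016 z -0.0083
24 -184 y -0.0001 z -0.0085
25 -194 y 0.0013 z -0.0084
26 -204 y 0.0028 z -0.008
27 -214 y 0.0041 z -0.0074
28 -224 y 0.0053 z -0.0066
29 -234 y 0.0064 z -0.0055
30 -244 y 0.0072 z -0.0044
31 -254 y 0.0079 z -0.003
32 -264 y 0.0083 z -0.0016
33 -274 y 0.0085 z -0.0001
34 -284 y 0.0084 z 0.0013
35 -294 y 0.008 z 0.0028
36 -304 y 0.0074 z 0.0041
37 -314 y 0.0066 z 0.0053
38 -324 y 0.0055 z 0.0064
39 -334 y 0.0044 z 0.0072
```

arm_command --plan '[{"delta_rot": [0,0,0],"delta_pos": [0.03,0,0],"claw": -1},{"delta_rot": [0,0,0],"delta_pos": [0.025,0,0],"claw": -1},{"delta_rot": [0,0,0],"delta_pos": [0.016,0,0],"claw": -1},{"delta_rot": [0,0,0],"delta_pos": [0,0,0],"claw": -1},{"delta_rot": [0,0,0],"delta_pos": [0,0,0],"claw": -1}]'

```text
time_s: 15.43
eef_pos: [551.1, 169.3, 148.1]
tcp_rot: [0.488, 0.512, -0.489, 0.511]
ft_force: [0.8, 0.1, 0.7]
gripper_width: 0.5
```

```bash
python3 look.py 14
python3 - <<'E'
from bench import r, grab_frame
import cv2
f=grab_frame("side");cv2.imwrite("pics/s14.png",cv2.resize(f[120:350,180:400],None,fx=2.6,fy=2.6))
E
```

```text
15.4333 [551.1 169.3 148.1] [0.8 0.1 0.7] local [27.5 39.6]
```

View pics/s14.png

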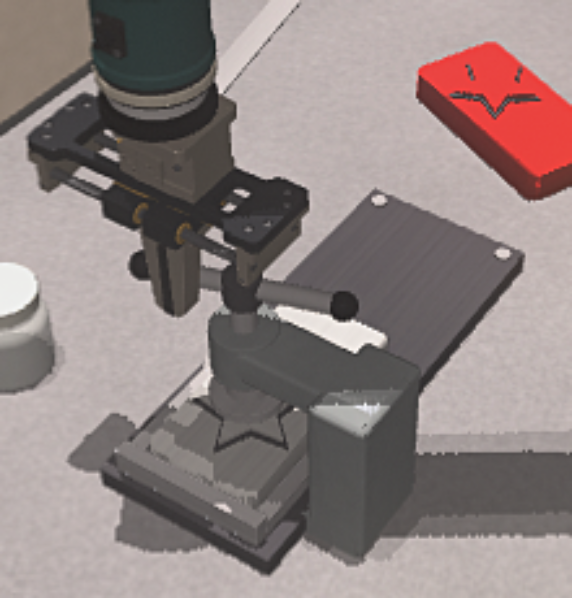

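arm_command --plan '[{"delta_rot": [0,0,0],"delta_pos": [0,0.0066,0.0053],"claw": -1},{"delta_rot": [0,0,0],"delta_pos": [0,0.0055,0.0064],"claw": -1},{"delta_rot": [0,0,0],"delta_pos": [0.0005,0.0044,0.0072],"claw": -1},{"delta_rot": [0,0,0],"delta_pos": [0.0006,0.003,0.0079],"claw": -1},{"delta_rot": [0,0,0],"delta_pos": [0.0005,0.0016,0.0083],"claw": -1},{"delta_rot": [0,0,0],"delta_pos": [0.0006,0.0001,0.0085],"claw": -1}]'

```text
time_s: 16.03
eef_pos: [575.1, 128.2, 146.6]
tcp_rot: [0.488, 0.512, -0.487, 0.512]
ft_force: [-0.4, 3.1, 0.6]
gripper_width: 0.2
```

```bash
python3 look.py 15
```

```text
16.0333 [575.1 128.2 146.6] [-0.4  3.1  0.6] local [49.6 -2.5]
```

View pics/top15c.png

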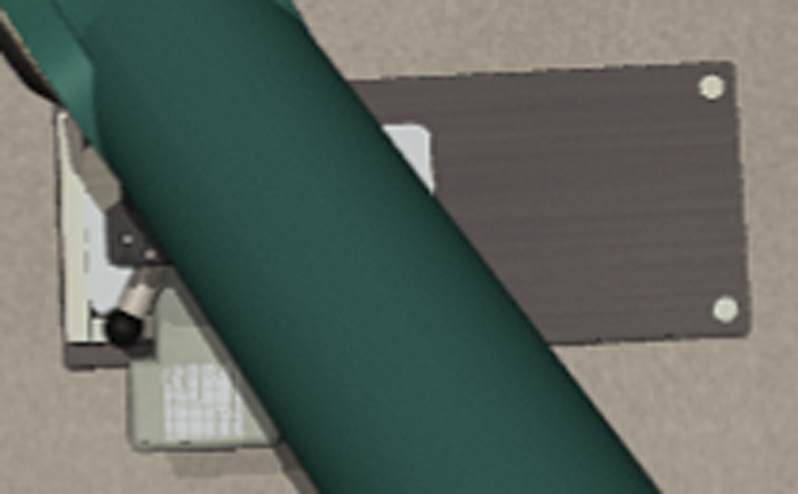

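arm_command --plan '[{"delta_rot": [0,0,0],"delta_pos": [0.0006,-0.0013,0.0084],"claw": -1},{"delta_rot": [0,0,0],"delta_pos": [0.0005,-0.0028,0.008],"claw": -1},{"delta_rot": [0,0,0],"delta_pos": [0.0006,-0.0041,0.0074],"claw": -1},{"delta_rot": [0,0,0],"delta_pos": [0.0005,-0.0053,0.0066],"claw": -1},{"delta_rot": [0,0,0],"delta_pos": [0.0006,-0.0064,0.0055],"claw": -1},{"delta_rot": [0,0,0],"delta_pos": [0.0006,-0.0072,0.0044],"claw": -1},{"delta_rot": [0,0,0],"delta_pos": [0.0005,-0.0079,0.003],"claw": -1},{"delta_rot": [0,0,0],"delta_pos": [0.0006,-0.0083,0.0016],"claw": -1}]'

```text
time_s: 16.75
eef_pos: [533.4, 80.3, 142.1]
tcp_rot: [0.488, 0.511, -0.488, 0.512]
ft_force: [3.4, 0.5, 1.4]
gripper_width: 0.6
```

```bash
python3 look.py 16
python3 - <<'E'
from bench import r, grab_frame
import cv2
f=grab_frame("side");cv2.imwrite("pics/s16.png",cv2.resize(f[120:350,180:400],None,fx=2.6,fy=2.6))
E
```

```text
16.75 [533.4  80.3 142.1] [3.4 0.5 1.4] local [  5.6 -48.5]
```

View pics/s16.png

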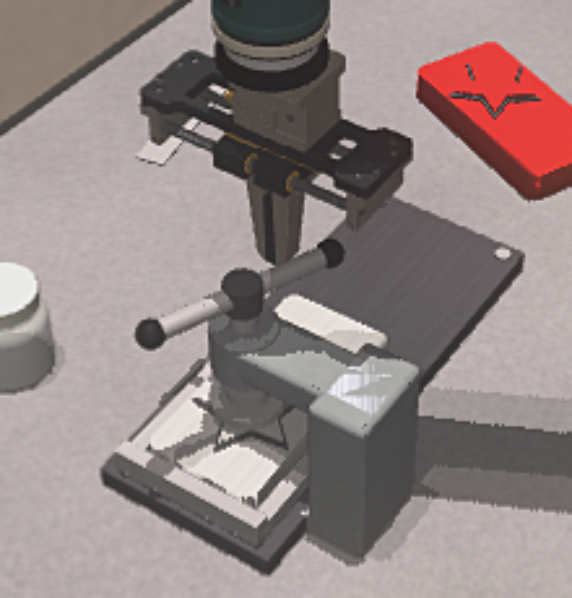

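arm_command --plan '[{"delta_rot": [0,0,0],"delta_pos": [0.0006,-0.0085,0.0001],"claw": -1},{"delta_rot": [0,0,0],"delta_pos": [0.0006,-0.0084,-0.0013],"claw": -1},{"delta_rot": [0,0,0],"delta_pos": [0.0005,-0.008,-0.0028],"claw": -1},{"delta_rot": [0,0,0],"delta_pos": [0.0006,-0.0074,-0.0041],"claw": -1},{"delta_rot": [0,0,0],"delta_pos": [0.0005,-0.0066,-0.0053],"claw": -1},{"delta_rot": [0,0,0],"delta_pos": [0.0006,-0.0055,-0.0064],"claw": -1},{"delta_rot": [0,0,0],"delta_pos": [0.0005,-0.0044,-0.0072],"claw": -1},{"delta_rot": [0,0,0],"delta_pos": [0.0006,-0.003,-0.0079],"claw": -1},{"delta_rot": [0,0,0],"delta_pos": [0.0005,-0.0016,-0.0083],"claw": -1}]'

```text
time_s: 17.6
eef_pos: [477.3, 121.7, 136.7]
tcp_rot: [0.487, 0.512, -0.489, 0.512]
ft_force: [1.2, -4.0, 0.1]
gripper_width: 0.7
```

```bash
python3 look.py 17
python3 - <<'E'
from bench import r, grab_frame
import cv2
f=grab_frame("side");cv2.imwrite("pics/s17.png",cv2.resize(f[120:350,180:400],None,fx=2.6,fy=2.6))
E
```

```text
17.6 [477.3 121.7 136.7] [ 1.2 -4.   0.1] local [-48.5  -4.4]
```

View pics/s17.png

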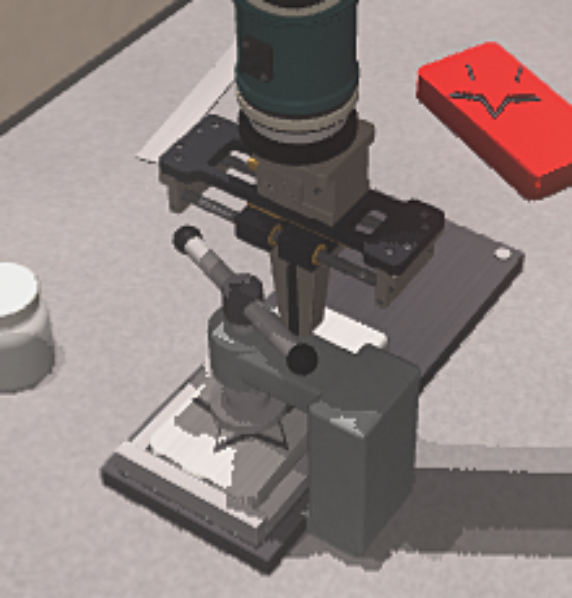

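arm_command --plan '[{"delta_rot": [0,0,0],"delta_pos": [0.0006,-0.0001,-0.0085],"claw": -1},{"delta_rot": [0,0,0],"delta_pos": [0.0006,0.0013,-0.0084],"claw": -1},{"delta_rot": [0,0,0],"delta_pos": [0.0005,0.0028,-0.008],"claw": -1},{"delta_rot": [0,0,0],"delta_pos": [0.0006,0.0041,-0.0074],"claw": -1}]'

```text
time_s: 18.03
eef_pos: [484.0, 155.2, 134.4]
tcp_rot: [0.487, 0.512, -0.488, 0.512]
ft_force: [-1.1, -3.5, 0.5]
gripper_width: 0.1
```

arm_command --plan '[{"delta_rot": [0,0,0],"delta_pos": [0.0006,0.0053,-0.0066],"claw": -1},{"delta_rot": [0,0,0],"delta_pos": [0.0006,0.0064,-0.0055],"claw": -1}]'

```text
time_s: 18.2
eef_pos: [495.4, 168.4, 133.1]
tcp_rot: [0.487, 0.513, -0.488, 0.512]
ft_force: [-2.1, -2.5, -0.2]
gripper_width: 0.2
```

arm_command --plan '[{"delta_rot": [0,0,0],"delta_pos": [0.0006,0.0072,-0.0044],"claw": -1},{"delta_rot": [0,0,0],"delta_pos": [0.0006,0.0079,-0.003],"claw": -1}]'

```text
time_s: 18.37
eef_pos: [509.3, 176.0, 131.7]
tcp_rot: [0.487, 0.513, -0.489, 0.511]
ft_force: [-22.7, -7.4, 13.1]
gripper_width: 0.4
```

```bash
python3 look.py 18
python3 - <<'E'
from bench import r, grab_frame
import cv2
f=grab_frame("side");cv2.imwrite("pics/s18.png",cv2.resize(f[120:350,180:400],None,fx=2.6,fy=2.6))
E
```

```text
18.3667 [509.3 176.  131.7] [-22.7  -7.4  13.1] local [-13.9  48.3]
```

View pics/s18.png

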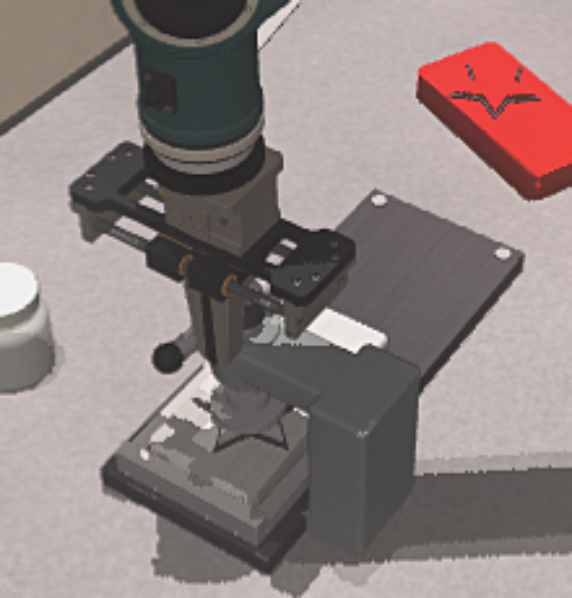

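View pics/top18c.png

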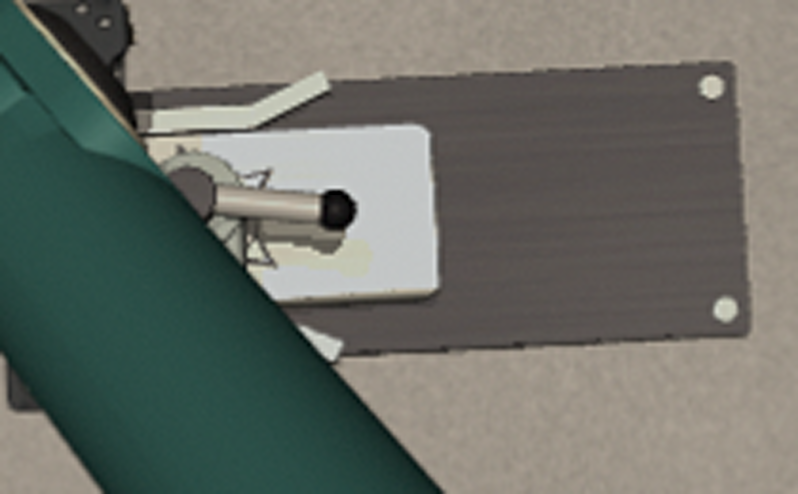

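arm_command --plan '[{"delta_rot": [0,0,0],"delta_pos": [0.0003,0.004,-0.001],"claw": -1},{"delta_rot": [0,0,0],"delta_pos": [0,0,0],"claw": -1}]'

```text
time_s: 18.63
eef_pos: [508.9, 177.0, 131.1]
tcp_rot: [0.484, 0.514, -0.491, 0.51]
ft_force: [-17.1, -4.0, 11.8]
gripper_width: 0.5
```

arm_command --plan '[{"delta_rot": [0,0,0],"delta_pos": [0.0003,0.004,-0.0007],"claw": -1},{"delta_rot": [0,0,0],"delta_pos": [0,0,0],"claw": -1}]'

```text
time_s: 18.8
eef_pos: [509.0, 177.5, 130.7]
tcp_rot: [0.482, 0.516, -0.494, 0.509]
ft_force: [-27.3, -5.8, 18.8]
gripper_width: 0.2
```

```bash
python3 look.py 19
python3 - <<'E'
from bench import r, grab_frame
import cv2
f=grab_frame("side");cv2.imwrite("pics/s19o.png",f);cv2.imwrite("pics/s19.png",cv2.resize(f[190:310,200:340],None,fx=5,fy=5,interpolation=cv2.INTER_CUBIC))
E
```

```text
18.8 [509.  177.5 130.7] [-27.3  -5.8  18.8] local [-14.2  49.8]
```

View pics/s19.png

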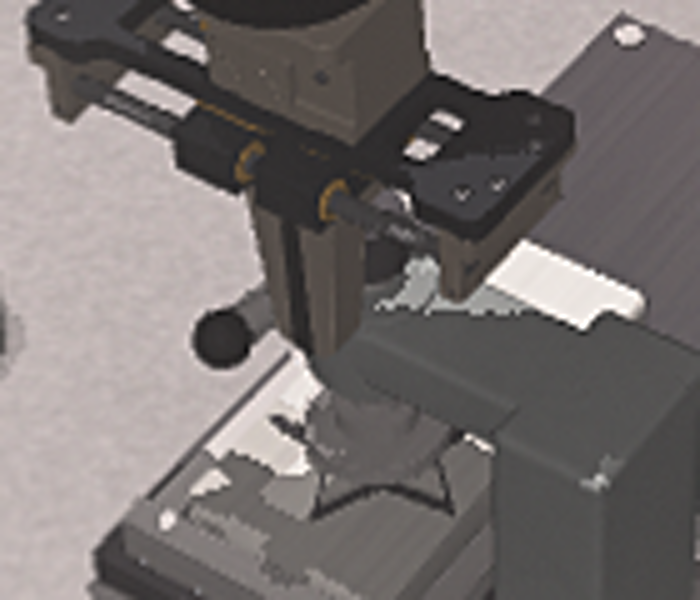

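View pics/top19c.png

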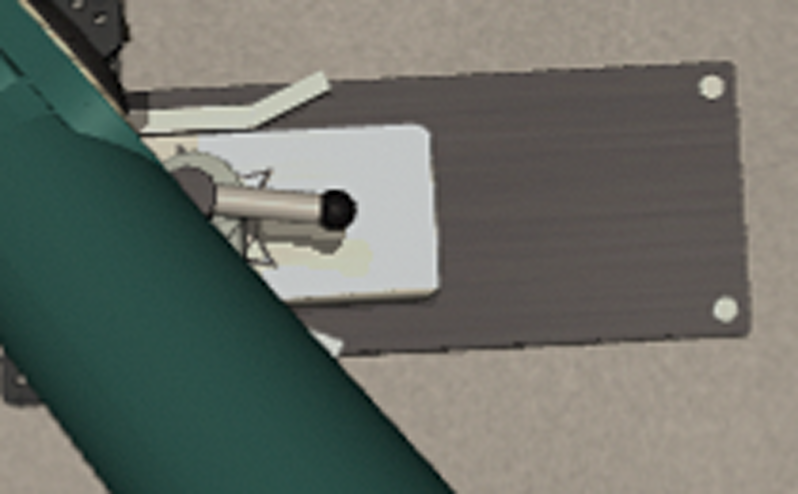

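Run:
```python
from h import *
ax=np.array([525.9,128.3])
tb=np.array([[337,210]])/3.8+np.array([225,180])-.37
sb=np.array([[221,339]])/5+np.array([200,190])-.4
for z in (171,174,178):
    p=onz("top",tb,z)[0,:2]; d=p-ax
    q=2*ax-p; o,dd=ray("side",sb); 
    k=onz("side",sb,z)[0,:2]
    print(z,p.round(1),np.hypot(*d).round(1),"world ang end",np.degrees(np.arctan2(d[1],d[0])),"mirror",q.round(1),"side ball xy at z",k.round(1), np.hypot(*(k-ax)).round(1),np.degrees(np.arctan2(*(k-ax)[::-1])))
a0=np.degrees(np.arctan2(51.3,143.4));print("start ang",a0)
```

```text
171 [518.6  53.6] 75.0 world ang end -95.59727576452028 mirror [533.2 203. ] side ball xy at z [535.4 203.4] 75.7 82.75282337824034
174 [518.3  53.6] 75.1 world ang end -95.81704265688327 mirror [533.5 203. ] side ball xy at z [533.4 205.4] 77.4 84.40930031532486
178 [517.9  53.5] 75.2 world ang end -96.10933643590421 mirror [533.9 203.1] side ball xy at z [530.8 208.1] 79.9 86.5005621184408
start ang 19.684191501619253
```

arm_command --plan '[{"delta_rot": [0,0,0],"delta_pos": [0,0.004,-0.0003],"claw": -1},{"delta_rot": [0,0,0],"delta_pos": [0,0,0],"claw": -1}]'

```text
time_s: 19.07
eef_pos: [509.0, 177.4, 130.6]
tcp_rot: [0.479, 0.517, -0.496, 0.508]
ft_force: [-37.5, -8.5, 28.8]
gripper_width: 0.4
```

arm_command --plan '[{"delta_rot": [0,0,0],"delta_pos": [0,0.004,-0.0003],"claw": -1},{"delta_rot": [0,0,0],"delta_pos": [0,0,0],"claw": -1}]'

```text
time_s: 19.23
eef_pos: [509.1, 177.4, 130.6]
tcp_rot: [0.476, 0.518, -0.498, 0.507]
ft_force: [-47.3, -10.3, 36.5]
gripper_width: 0.4
```

```bash
python3 look.py 20
```

```text
19.2333 [509.1 177.4 130.6] [-47.3 -10.3  36.5] local [-14.   49.7]
```

View pics/top20c.png

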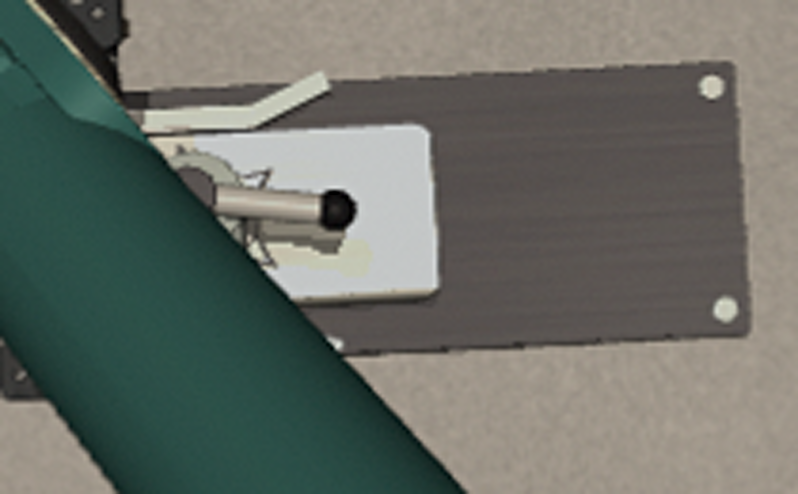

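arm_command --plan '[{"delta_rot": [0,0,0],"delta_pos": [0,-0.01,0],"claw": -1},{"delta_rot": [0,0,0],"delta_pos": [0,-0.01,0],"claw": -1},{"delta_rot": [0,0,0],"delta_pos": [0,-0.01,-0.003],"claw": -1},{"delta_rot": [0,0,0],"delta_pos": [0,-0.005,-0.003],"claw": -1},{"delta_rot": [0,0,0],"delta_pos": [0,0,0],"claw": -1}]'

```text
time_s: 19.7
eef_pos: [491.1, 184.1, 132.1]
tcp_rot: [0.488, 0.512, -0.487, 0.512]
ft_force: [0.8, 0.1, 0.9]
gripper_width: 0.1
```

```bash
python3 look.py 21;python3 - <<'E'
from bench import r, grab_frame
import cv2
f=grab_frame("side");cv2.imwrite("pics/s21o.png",f);cv2.imwrite("pics/s21.png",cv2.resize(f[190:310,200:340],None,fx=5,fy=5,interpolation=cv2.INTER_CUBIC));print(r.state()["tcp_rot"])
E
```

```text
19.7 [491.1 184.1 132.1] [0.8 0.1 0.9] local [-31.6  57.3]
[ 0.4884628   0.51166963 -0.48731789  0.51197613]
```

View pics/s21.png

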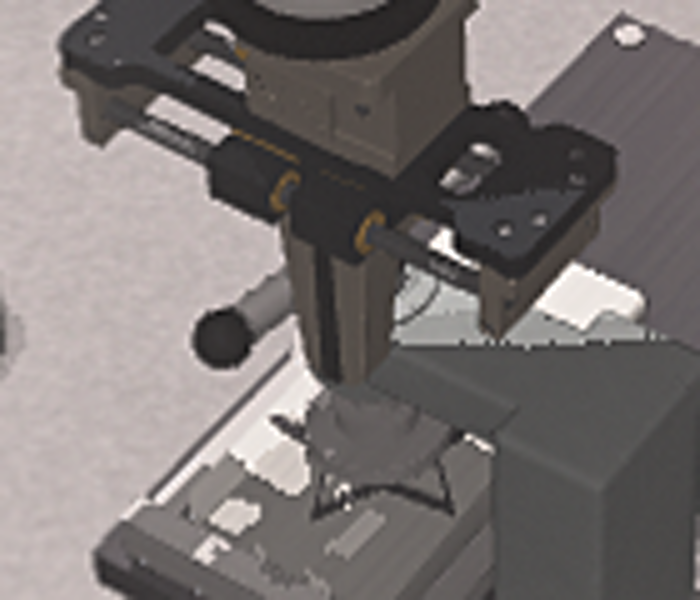

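arm_command --plan '[{"delta_rot": [0,0,0],"delta_pos": [-0.035,0,0],"claw": -1},{"delta_rot": [0,0,0],"delta_pos": [-0.035,0,0],"claw": -1},{"delta_rot": [0,0,0],"delta_pos": [-0.03,0,0],"claw": -1},{"delta_rot": [0,0,0],"delta_pos": [0,0,0.04],"claw": -1},{"delta_rot": [0,0,0],"delta_pos": [0,0,0.04],"claw": -1},{"delta_rot": [0,0,0],"delta_pos": [0,0,0.04],"claw": -1},{"delta_rot": [0,0,0],"delta_pos": [0,0,0.04],"claw": -1},{"delta_rot": [0,0,0],"delta_pos": [0,0,0.04],"claw": -1},{"delta_rot": [0,0,0],"delta_pos": [0,0,0.04],"claw": -1},{"delta_rot": [0,0,0],"delta_pos": [0,0,0],"claw": -1},{"delta_rot": [0,0,0],"delta_pos": [0,0,0],"claw": -1}]'

```text
time_s: 20.72
eef_pos: [503.3, -60.1, 231.6]
tcp_rot: [0.49, 0.51, -0.489, 0.51]
ft_force: [0.3, 1.2, 0.7]
gripper_width: 0.6
```

```bash
python3 look.py 22;python3 - <<'E'
from bench import r, grab_frame
import cv2
f=grab_frame("side");cv2.imwrite("pics/s22o.png",f);cv2.imwrite("pics/s22.png",cv2.resize(f[190:310,200:340],None,fx=5,fy=5,interpolation=cv2.INTER_CUBIC));print(r.state()["tcp_rot"])
f=cv2.imread("pics/side0.png");cv2.imwrite("pics/s0z.png",cv2.resize(f[190:310,200:340],None,fx=5,fy=5,interpolation=cv2.INTER_CUBIC))
E
```

```text
20.7167 [503.3 -60.1 231.6] [0.3 1.2 0.7] local [ -31.2 -187.2]
[ 0.48812441  0.51201666 -0.48737585  0.51189675]
```

View pics/s22.png

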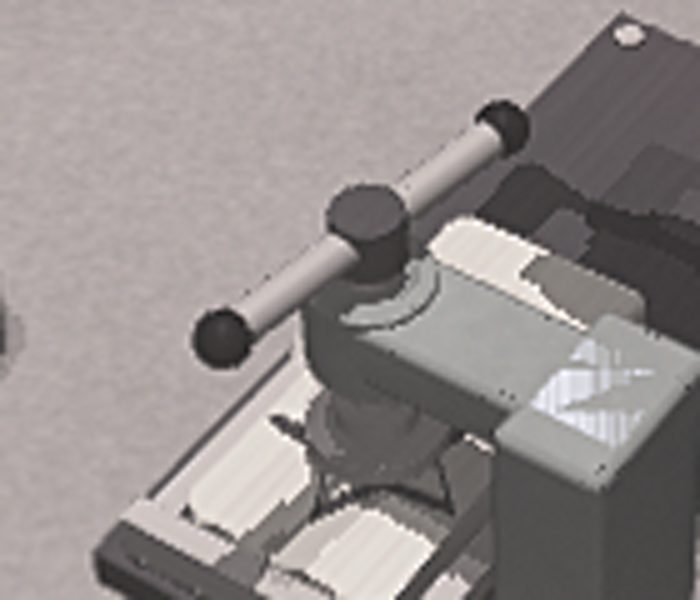

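View pics/top22c.png

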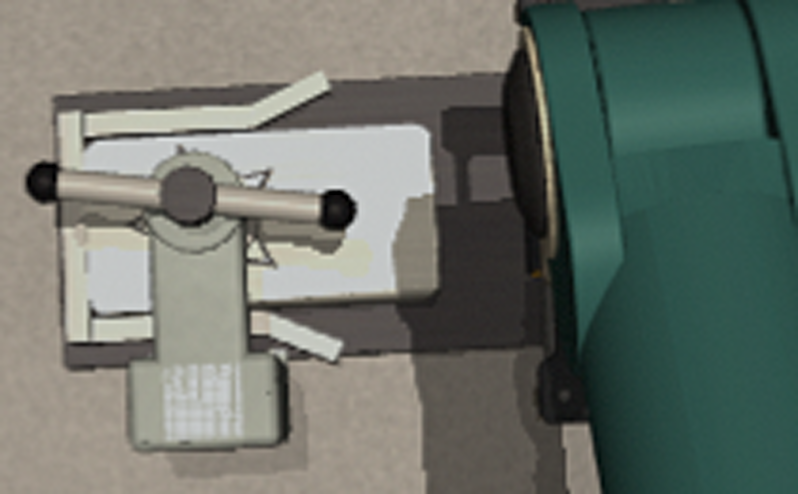

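View pics/s0z.png

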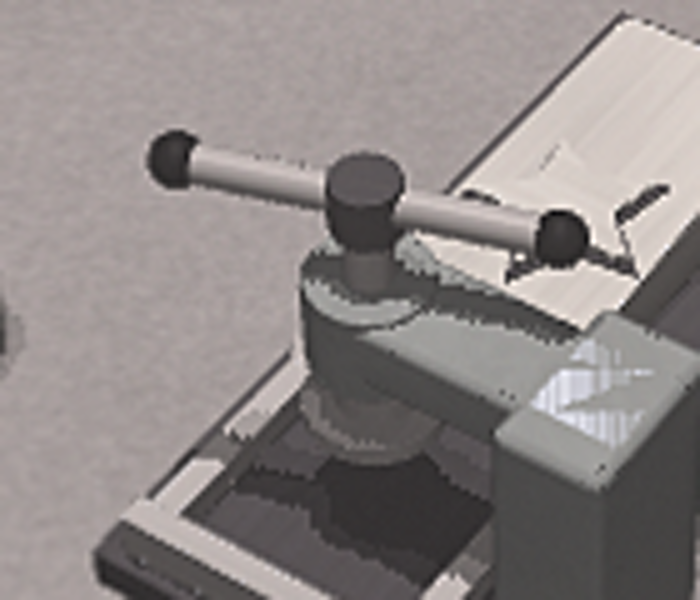

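Run:
```python
from h import *
def S(p): return np.array(p)/5+np.array([200,190])-.4
def T(p): return np.array(p)/3.8+np.array([225,180])-.37
for n,t,s in [("far+y",(42,181),(221,339)),("-y",(337,210),(502,128))]:
    p,e=tri("top",T(t),"side",S(s));print(n,p.round(1),e.round(2))
p,e=tri("top",T((188,194)),"side",S((368,212)));print("hub top now",p.round(1),e)
p,e=tri("top",T((188,190)),"side",S((365,182)));print("hub top start",p.round(1),e)
a=np.radians(2.75);O=np.array([525.5,128.4]);xh=np.array([np.cos(a),np.sin(a)]);yh=np.array([-np.sin(a),np.cos(a)])
for x,y,z in [(-130,40,145),(-130,-40,145),(-80,-40,145),(0,0,171+11),(0,0,174.2+11),(-80,90,20)]:
    q=[[*(O+x*xh+y*yh),z]];print((x,y,z),"side crop",((proj("side",q)+.4-[200,190])*5).round(0),"top crop",((proj("top",q)+.37-[225,180])*3.8).round(0))
```

```text
far+y [533.7 205.3 173.8] 0.24
-y [518.9  53.9 172.3] 0.99
hub top now [525.8 129.2 182.3] 0.14797865314791198
hub top start [526.7 128.3 196.5] 0.7492309669581524
(-130, 40, 145) side crop [[605. 491.]] top crop [[130. 454.]]
(-130, -40, 145) side crop [[719. 354.]] top crop [[283. 446.]]
(-80, -40, 145) side crop [[607. 301.]] top crop [[279. 350.]]
(0, 0, 182) side crop [[370. 212.]] top crop [[190. 195.]]
(0, 0, 185.2) side crop [[370. 206.]] top crop [[189. 194.]]
(-80, 90, 20) side crop [[419. 731.]] top crop [[ 64. 369.]]
```

Run:
```python
from bench import workorder, r
print(workorder.hand_in()); print(r.state()["time_s"])
```

```text
the job is handed in; nothing more can be done
None
the job is handed in; nothing more can be done
```

The mould is home against the end stop and the press handle is screwed down tight. The gripper was well clear of everything when I handed the job in, at about 21 s.

**Mould:** I first nudged it sideways by about 9 mm to the centre line. Then I pushed it in between the rails with two fingers until it stopped moving and the force rose to about 15 N. The wrist view put its back edge at about y = −129 mm (−130 expected), and the top view shows it touching the stop.

**Handle:** I swept the bar clockwise with the closed fingers through about 295°, following it down. At the end it did not move at all as I raised the push from 17 N to 47 N, so I took that as the hard stop. The bar stayed put when I let go, and the hub sits at the height expected for a tight screw.

**Checks that disagreed:**
- **Finger ends:** they sit about 30 mm behind the reported tool point, so my first sideways pass went over the mould without touching it. I corrected for this afterwards.
- **Bar height:** the end balls gave about 173 mm and the hub about 171 mm (171 expected when tight). The ball readings look about 2 mm high at the start as well as at the end, assuming the hard stop is the true end of travel. I relied on the hard stop rather than the height.
- **Pressing spring:** I felt no clear rise in force from it before the stop.

The objects standing round the press looked unmoved in the pictures I took, but I did not measure their positions again at the end.

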